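# Open the extraction hood's sash to its pointer and start the fan

## Robot

A 6-joint arm with a two-finger parallel gripper is mounted at the origin on the work surface; the furniture and walls round the work are solid. World frame = base frame: x ahead of the robot, y to its left, z up, the work surface at z = 0. Lengths are in mm, angles in rad, forces in N, time in s.
With the tool pointing down it reaches from about 350 to 875 mm from the base axis. Payload 4.2 kg.
Tool frame: the origin (TCP) lies on the centre line of the jaws, within the pads' length; the fingertips stand 14 mm ahead of it and the grasp point (between the pads) lies 5 mm behind it (tcp_to_tips is the distance from the TCP to the fingertips, in mm); z points along the fingers, y is the direction in which the jaws open and shut (so a half turn about z gives the same grasp; the last joint's range is limited). The gripper opens to 85 mm and grips with 20 to 120 N. Pads are 22 mm wide; open, the fingers measure 114 mm over their backs; the gripper's body (76 mm by 85 mm) begins 54 mm behind the grasp point. The pads swing forward as they close: fully open they stand 13 mm farther back than shut.
Start: joints at [1.586, 0.385, 0.008, 0, -1.194, -0.259], TCP at [150.838, 606.504, 205.312] pointing down, gripper open.
Joint ranges: [-3.14, 3.14], [-1.21, 2.06], [-1.07, 1.41], [-3.16, 2.05], [-2.99, -0.16], [-3.1, 3.1]. Speed limits (rad/s): [2.79, 2.79, 3.14, 3.14, 3.14, 3.14].

## Interface

Orientations are given as a unit quaternion [x, y, z, w].
In Python, from bench import read_state, get_image, job_done, tcp_to_tips gives the robot as it stands. The module is installed in compiled form; this text tells all that it offers.
- The arm moves only by the tool play_rows, never from a script. Its argument "targets" is a list of rows, each an object of numbers: "gripper": the gripper's target within -1 to 1 (shut at 1, half-way at 0, fully open at -1); "tx", "ty", "tz": the shift along the tool's x, y, z scaled (see below); "spin": the turn about the tool's z scaled (see below). A call has 1 to 12 rows; each row is the pose to reach, as a shift and turn from the pose commanded when the call began, along the tool's axes at that moment; what a row does not reach only later rows make up. The controller multiplies each number of a shift by 0.25 m and each number of a turn by pi/4 rad. A row lasts 1/8 s, in which the tool goes at most 62.5 mm and 10.7 degrees, less where a joint would pass 70% of its speed; a pose out of reach is approached as far as the arm can. A call with a number of a shift or a turn outside -1 to 1 is refused whole. A call with a gripper value outside its range is refused whole. The fingers move at their own pace and stop on an object; the grip force is fixed at half the most. Time passes only in rows, so rows that repeat a pose let the fingers close. It gives the time, the measured TCP pose, the force and the opening at its end, in the units of the state.
- read_state(): the state, without advancing time (a new reading comes with each control period).
- get_image(name): name is "scene" or "top" or "wrist"; returns a dict with "frame" (400x640x3 uint8, red, green, blue), "depth" (400x640 float32, mm along the optical axis (not along the pixel's ray), 0 where there is no reading), "mtx" (3x3 intrinsics, pixels), "world_to_cam" (4x4, takes a point from world to camera coordinates). Camera axes: x right, y up, looking along -z (the intrinsics and any distortion apply to the point x, -y, -z); pixel columns grow to the right and rows downward; lengths in mm; the calibration is good to about 2 mm. A picture is of the moment at which its call begins.
- job_done(): hands the job in, once; it reports no verdict.
The state is a dict: "clock": time; "joints": joint angles; "joint_vel": joint speeds; "joint_efforts": joint torques, N m; "position": TCP position; "ee_rot": TCP orientation; "contact_force": force on the tool from outside, world axes, zero at the start; "wrist_torque": the same for the moment, N m; "gripper_width": finger opening in mm.
Only numpy, scipy, OpenCV 4.12 (cv2) and the standard library are available. Lean on these libraries where they do the work, as an engineer would, in place of code of your own. Each camera call takes 0.05 s, during which the arm holds its last target.

## Task

Get the little extraction hood ready for work: with the fingertips beneath the lip of its sloping glass sash, push the sash up until the lip is level with the pointer on the side rail, then press the fan button on the hood's upper panel right down and let go. The sash is counterweighted and stays where you leave it; only push and press, do not pinch the lip or pick anything up, and leave the pointer and everything else on the bench where they are.

Things in the scene. Friction and masses are not known exactly. Their poses are not given: they have to be found in the camera images.
- hood: Grey sheet-metal hood fixed on the bench right of the wooden drawers, 175 deep (x) x 240 wide (y) x 260 mm high. Origin: centre of its underside; x from front to back, y to its left seen from the robot, z up. In front an upright sill 70 mm high at x = -90 mm; from its top edge the front slopes up and back at 50 degrees from horizontal. A duct stub stands out on its right (-y).
- front: Sloping front of the hood, fixed to it. Origin: middle of the slope's lower edge, on the sill. x points up the slope (50 degrees above horizontal), y to the hood's left, z outward, square to the glass. Aluminium side rails at y = +-113 mm stand 16 mm out; a fixed grey panel, face at z = 16 mm, covers x = 128 to 250 mm; the sash slides behind it.
- lip_under (a point): Middle of the lip's underside, the face (looking down the slope) to be pushed. The lip is an aluminium ledge along the sash's lower edge, 170 mm long (y), 12 mm thick along the slope, standing 32 mm out from z = 0 of front. This point is 18 mm out from z = 0. Axes as front.
- lip_line (a point): Right-hand end of the lip (hood's -y end), at the middle of its 12 mm thickness: 6 mm up the slope and 85 mm to the right of lip_under. It is to be level with pointer_tip. Axes as front.
- pointer_tip (a point): Tip of the dark steel pointer (a 22 mm clamp block with a thumb screw and a thin tongue) clamped on the right-hand rail (on the hood's -y side), reaching in toward the end of the lip. It marks how far the lip is to go. Axes as front.
- sash (a joint): Travel of the sash up the slope, m: 0 shut, 0.110 fully up; it starts nearly shut. It is counterweighted, and sliding it takes about 2 to 5 N; it stays where it is left.
- pointer (a joint): Position of the pointer along its rail, m: the lip is exactly level with the pointer when joint sash equals this value. It is clamped (30 N) and must not be shifted.
- fan (a joint): Push of the fan button, m: 0 out, 0.006 fully down (about 5 N); springs back.
- fan_top (a point): Centre of the top of the fan button: a round grey button, 30 mm across, in a round black housing in the middle of the upper sloping panel, 198 mm up the slope; it is pressed square to the slope (along -z of front).
- stone: Grey whetstone, 63x150x32 mm, lying inside the hood behind the glass. Origin: centre of its underside. A bystander: leave it alone.
- small_stone: Small grey rubbing stone, 31x45x14 mm, lying in front of the hood. Origin: centre of its underside. A bystander: leave it alone.
- steel_clip: Small grey steel bar, 12x50x10 mm, lying in front of the hood. Origin: centre of its underside. A bystander: leave it alone.
- oil_bottle: Oil bottle with a spout, 36 mm across, 132 mm high, standing behind the wooden tool drawers. Origin: centre of its underside. A bystander: leave it alone.
- brush_cup: Dark beaker of brushes, 103x115x147 mm, standing left of the tool drawers. Origin: centre of its underside. A bystander: leave it alone.
- yellow_carton: Yellow carton, 91x130x55 mm, at the back left. Origin: centre of its underside. A bystander: leave it alone.
- file: Flat file with a wooden handle, 211 mm long, lying behind the tool drawers. Origin: centre of its underside. A bystander: leave it alone.

How it is judged (in metres and radians):
On the way, in this order (a step that is already met when the one before it is completed fails the run):
1. the sash has been pushed up and rests with its lip level with the pointer (within 8 mm) (x of lip_line in the frame of pointer_tip between -0.008 and 0.008 m and velocity of joint sash between -0.01 and 0.01 m/s), for 0.3 s.
2. the fan button is pressed down (at least 4 of its 6 mm) (value of joint fan above 0.004 m), for 0.04 s.
At the end, for the whole second after the job is handed in: The lip's centre line is within 8 mm (along the slope) of the pointer's tip, the sash is at rest, the fan button has been pressed and has sprung back, the pointer has not moved by 5 mm, and the loose things are at rest within 25 mm of where they were (x of lip_line in the frame of pointer_tip between -0.008 and 0.008 m and velocity of joint sash between -0.005 and 0.005 m/s and value of joint fan below 0.002 m and distance of pointer_tip from where it was at the start of the episode below 0.005 m and linear speed of each of stone, small_stone, steel_clip, oil_bottle, brush_cup, yellow_carton, file below 0.02 m/s and distance of each of stone, small_stone, steel_clip, oil_bottle, brush_cup, yellow_carton, file from where it was at the start of the episode below 0.025 m); the robot touches nothing.
It fails at once if the fan button is pressed while the lip is not level with the pointer (value of joint fan above 0.004 m and not (x of lip_line in the frame of pointer_tip between -0.008 and 0.008 m)).
It fails at once if the lip is pinched: fingers press on its underside and its upper side at once (contact force between the fingers and sash_c0 above 1 N and contact force between the fingers and sash_c1 above 1 N).
It fails at once if the pointer is shifted by 5 mm (distance of pointer_tip from where it was at the start of the episode above 0.005 m).
It fails at once if a loose thing on the bench is moved by 25 mm, or lifted (distance of any of stone, small_stone, steel_clip, oil_bottle, brush_cup, yellow_carton, file from where it was at the start of the episode above 0.025 m).
It also fails if it takes over 48 s, if anything falls off the work surface, if the arm or the gripper's body presses on something with over 40 N, if the wrist force passes 120 N, or if a joint passes its speed limit or range.

## Working session

There is one attempt and no reset: what is moved stays moved. The work goes in short steps, Python scripts to look and compute and a tool call to move; the robot and the scene stay as the last step left them, time stands still between calls to the robot, and variables do not carry over. Pictures are saved under pics/ and viewed, and the job is handed in when it is done.

Besides the shell and the picture viewer there is one more tool, called as name(argument=value, ...), one argument or row to a line, values as JSON. play_rows: Moves the arm, as the interface text tells. Its arguments: {"type":"object","properties":{"targets":{"type":"array","items":{"type":"object","properties":{"gripper":{"type":"number"},"tx":{"type":"number","minimum":-1,"maximum":1},"ty":{"type":"number","minimum":-1,"maximum":1},"tz":{"type":"number","minimum":-1,"maximum":1},"spin":{"type":"number","minimum":-1,"maximum":1}}}}},"required":["targets"]}

```bash
mkdir -p pics
cat > h.py <<'E'
import numpy as np, cv2
from bench import *
def snap(n,f):
    d=get_image(n); cv2.imwrite('pics/'+f+'.png',d['frame'][:,:,::-1]); np.savez('pics/'+f+'.npz',**d); return d
def load(f): return dict(np.load('pics/'+f+'.npz'))
def p2w(d,u,v,z=None):
    z=d['depth'][int(v),int(u)] if z is None else z
    K=d['mtx']; x=(u-K[0,2])/K[0,0]*z; y=(v-K[1,2])/K[1,1]*z
    return (np.linalg.inv(d['world_to_cam'])@[x,-y,-z,1])[:3]
def w2p(d,p):
    c=d['world_to_cam']@np.r_[p,1]; q=d['mtx']@[c[0],-c[1],-c[2]]; return q[:2]/q[2]
E
python3 - <<'E'
from h import *
for n in ['scene','top','wrist']:
    d=snap(n,n+'0'); print(n,d['mtx'].round(1).tolist(),d['world_to_cam'].round(3).tolist())
print(read_state(),tcp_to_tips)
E
```

```text
scene [[389.5, 0.0, 326.1], [0.0, 389.5, 196.7], [0.0, 0.0, 1.0]] [[0.706, -0.708, -0.021, -237.781], [0.443, 0.418, 0.793, -312.38], [-0.553, -0.569, 0.609, -991.124], [0.0, 0.0, 0.0, 1.0]]
top [[404.3, 0.0, 319.4], [0.0, 404.3, 196.4], [0.0, 0.0, 1.0]] [[-0.027, -1.0, -0.015, 74.145], [0.995, -0.028, 0.094, -432.648], [-0.094, -0.012, 0.996, -1285.161], [0.0, 0.0, 0.0, 1.0]]
wrist [[329.8, 0.0, 314.8], [0.0, 329.8, 205.9], [0.0, 0.0, 1.0]] [[-0.241, -0.971, 0.003, 622.687], [0.927, -0.231, -0.296, 37.311], [0.288, -0.069, 0.955, -379.339], [0.0, 0.0, 0.0, 1.0]]
{'clock': 0.15, 'joints': array([ 1.58563101e+00,  3.85381419e-01,  6.95103720e-03, -3.79903619e-04,
       -1.19400181e+00, -2.58571206e-01]), 'joint_vel': array([ 8.73707365e-04, -3.63811304e-03,  3.96717490e-03,  8.26902041e-04,
        8.98631118e-05,  8.19973800e-04]), 'joint_efforts': array([-2.91514843e-04, -3.92678511e+01,  1.88581896e+01,  4.18852955e+00,
       -3.37789694e-03, -2.21083052e-08]), 'position': array([150.71185315, 606.05928357, 204.47229199]), 'ee_rot': array([ 9.92574386e-01, -1.21636294e-01, -6.34563023e-05,  8.34362888e-04]), 'contact_force': array([-0.46481469, -0.4765432 , -0.21992894]), 'wrist_torque': array([ 0.0226493 , -0.00735243,  0.02350529]), 'gripper_width': 85.64236851878648} 14.0
```

View pics/scene0.png

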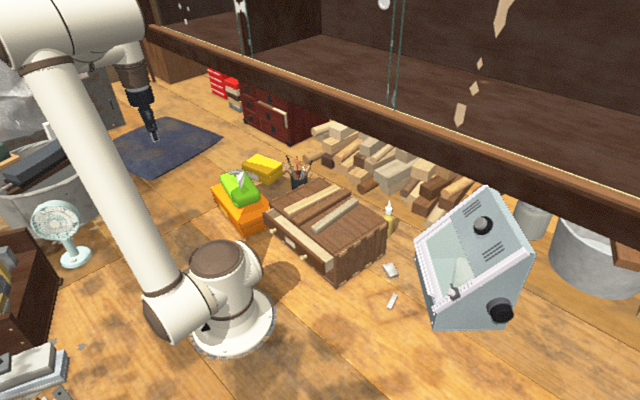

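View pics/top0.png

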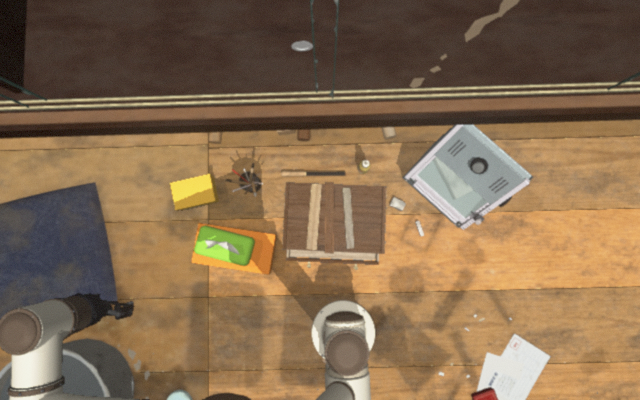

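View pics/wrist0.png

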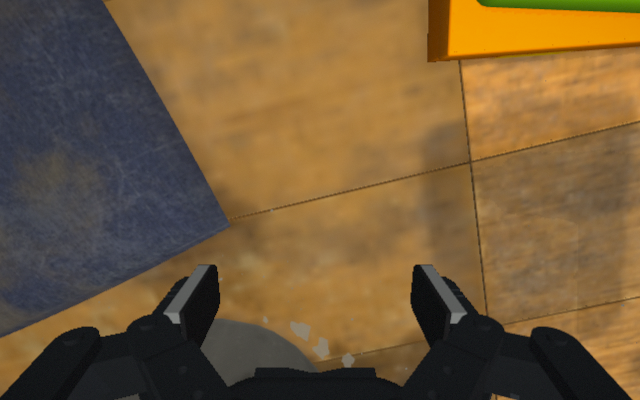

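Run:
```python
from h import *
for n,(a,b,c,e) in {'scene':(375,545,170,335),'top':(380,550,110,240)}.items():
    d=load(n+'0'); im=cv2.resize(d['frame'][c:e,a:b,::-1],None,fx=4.5,fy=4.5,interpolation=cv2.INTER_CUBIC)
    cv2.imwrite(f'pics/{n}z.png',im[:600] if n=='top' else cv2.resize(im,None,fx=.8,fy=.8));
```

```text
(no output)
```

View pics/scenez.png

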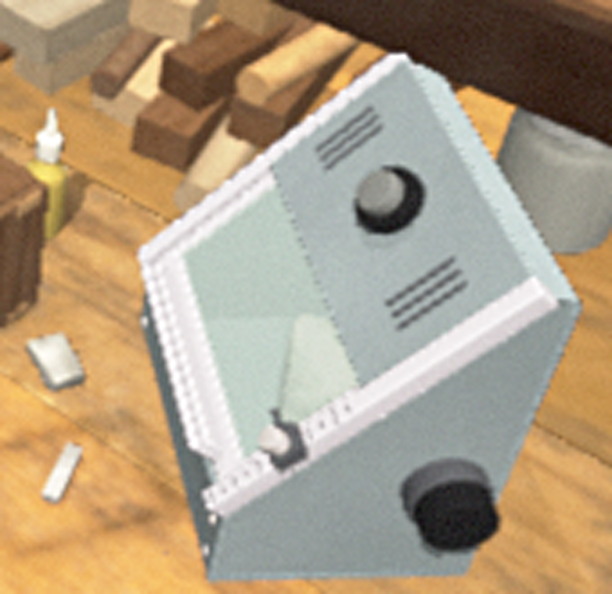

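View pics/topz.png

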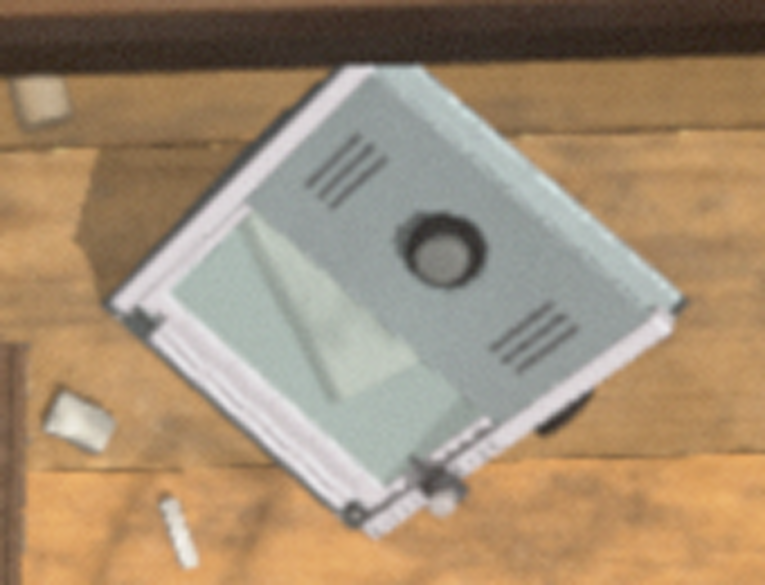

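Run:
```python
from h import *
def poly(d,pts):
    m=np.zeros((400,640),np.uint8); cv2.fillPoly(m,[np.array(pts,np.int32)],1)
    v,u=np.nonzero(m&(d['depth']>0)); P=np.array([p2w(d,a,b) for a,b in zip(u,v)]); return P
def plane(P):
    for _ in range(4):
        c=np.median(P,0); c=P.mean(0); n=np.linalg.svd(P-c)[2][2]; r=(P-c)@n; P=P[abs(r)<max(3,2*r.std())]
    n*=np.sign(n[2]); return c,n,r.std()
s=load('scene0'); t=load('top0')
# scenez scale 3.6 offset(375,170); topz 4.5 off (380,110)
S=lambda x,y:(375+x/3.6,170+y/3.6); T=lambda x,y:(380+x/4.5,110+y/4.5)
ps=poly(s,[S(*q) for q in [(300,190),(395,90),(500,250),(380,355)]]) 
pt=poly(t,[T(*q) for q in [(290,205),(370,110),(610,310),(500,390)]])
for P in(ps,pt):
    c,n,r=plane(P); print(len(P),c.round(1),n.round(4),r.round(2),'elev',np.degrees(np.arccos(n[2])),'yaw',np.degrees(np.arctan2(-n[1],-n[0])))
print('fan',p2w(s,*S(380,187)),p2w(t,*T(440,260)))
for nm,f,q in [('rail low right',S,(215,505)),('rail low left',S,(148,255)),('rail top right',S,(560,295)),('rail top l',S,(400,58)),('ptr',S,(275,418)),('glass',S,(250,300))]: print(nm,p2w(s,*f(*q)).round(1))
for nm,f,q in [('low r',T,(372,528)),('low l',T,(118,300)),('top r',T,(665,320)),('ptr',T,(420,462)),('beam',T,(300,60)),('glass',T,(250,300))]: print(nm,p2w(t,*f(*q)).round(1))
```

```text
2107 [ 475.6 -382.9  227.1] [-0.5477  0.5384  0.6404] 1.15 elev 50.179752892044355 yaw -44.50829127638578
1937 [ 485.9 -374.5  228.2] [-0.5509  0.5359  0.6398] 1.7 elev 50.22428263222889 yaw -44.2085497473639
fan [ 478.56360001 -367.86920438  247.15147667] [ 477.59146105 -364.14228361  250.46331145]
rail low right [ 316.4 -377.2   85.1]
rail low left [ 478.9 -214.2   84.7]
rail top right [ 450.1 -490.9  257.3]
rail top l [ 586.  -321.5  269.2]
ptr [ 359.7 -384.2  138.7]
glass [ 449.1 -313.7  128.1]
low r [ 322.1 -369.9   87.1]
low l [ 482.3 -207.6   82.7]
top r [ 436.1 -484.8  267.8]
ptr [ 364.  -391.2  124.2]
beam [ 589.9 -275.8  291. ]
glass [ 473.6 -285.1  127.7]
```

```bash
cat >> h.py <<'E'
def frame(yaw):
    c,s=np.cos(yaw),np.sin(yaw); a=np.radians(50)
    return np.array([[np.cos(a)*c,np.cos(a)*s,np.sin(a)],[-s,c,0],[-np.sin(a)*c,-np.sin(a)*s,np.cos(a)]])
YAW=np.radians(-44.4); R=frame(YAW)
c=np.array([480.7,-378.7,227.6]); fan=np.array([478.1,-366,248.8])
h=R[1]*0+np.array([np.cos(YAW),np.sin(YAW),0])
# O = depth*h + lat*ey, z=70 ; (c-O).ez=16
lat=fan@R[1]
dep=((c-[0,0,70])@R[2]-16)/(h@R[2])
O=dep*h+lat*R[1]+[0,0,70]
def F(p): return R@(np.asarray(p)-O)
def W(q): return O+R.T@np.asarray(q,float)
E
python3 - <<'E'
from h import *
print(O,F(fan),F(c))
s=load('scene0'); t=load('top0')
pts={'r':[(0,-113,16),(250,-113,16),(0,113,16),(250,113,16)],'p':[(128,-105,16),(128,105,16)],'f':[(198,0,30)],'sill':[(0,-120,0),(0,120,0)]}
for n,d in(('scene',s),('top',t)):
    im=cv2.resize(d['frame'][:,:,::-1],None,fx=4,fy=4,interpolation=cv2.INTER_CUBIC)
    for k,l in pts.items():
        q=[tuple(int(x) for x in (w2p(d,W(p))*4+2)) for p in l]
        for a in q: cv2.circle(im,a,4,(0,0,255),1)
    im=im[170*4:335*4,375*4:545*4] if n=='scene' else im[110*4:240*4,380*4:550*4]
    cv2.imwrite(f'pics/{n}ov.png',im[:600] if 0 else cv2.resize(im,None,fx=.9,fy=.9))
    # fan face profile along n
for d in(s,t):
    for xs in range(-10,130,6): 
        print(xs,[F(p2w(d,*w2p(d,W((xs,y,16))))).round(0).tolist() for y in (0,-60)])
E
```

```text
[ 406.2153091  -295.60530977   70.        ] [2.01641042e+02 4.47349364e-14 3.78569835e+01] [192.3065947   -7.25467835  16.        ]
-10 [[-49.0, 59.0, -43.0], [-48.0, -7.0, -42.0]]
-4 [[-34.0, 47.0, -31.0], [-33.0, -19.0, -29.0]]
2 [[-23.0, 40.0, -24.0], [13.0, -75.0, 33.0]]
8 [[18.0, -16.0, 33.0], [16.0, -71.0, 28.0]]
14 [[19.0, -7.0, 24.0], [20.0, -69.0, 26.0]]
20 [[21.0, -2.0, 18.0], [23.0, -64.0, 21.0]]
26 [[23.0, 5.0, 11.0], [24.0, -58.0, 13.0]]
32 [[26.0, 9.0, 7.0], [27.0, -53.0, 8.0]]
38 [[33.0, 9.0, 7.0], [32.0, -51.0, 6.0]]
44 [[39.0, 8.0, 8.0], [38.0, -51.0, 6.0]]
50 [[45.0, 8.0, 8.0], [43.0, -50.0, 5.0]]
56 [[51.0, 9.0, 7.0], [50.0, -50.0, 5.0]]
62 [[55.0, 12.0, 4.0], [56.0, -51.0, 6.0]]
68 [[63.0, 10.0, 6.0], [61.0, -49.0, 4.0]]
74 [[68.0, 11.0, 5.0], [68.0, -49.0, 4.0]]
80 [[75.0, 10.0, 6.0], [75.0, -51.0, 6.0]]
86 [[80.0, 11.0, 5.0], [79.0, -49.0, 3.0]]
92 [[88.0, 9.0, 7.0], [86.0, -49.0, 4.0]]
98 [[93.0, 10.0, 6.0], [93.0, -52.0, 7.0]]
104 [[99.0, 11.0, 5.0], [99.0, -51.0, 6.0]]
110 [[104.0, 12.0, 4.0], [105.0, -51.0, 6.0]]
116 [[110.0, 12.0, 4.0], [112.0, -51.0, 7.0]]
[... 460 characters left out ...]
[[31.0, -2.0, 5.0], [30.0, -62.0, 5.0]]
44 [[35.0, -2.0, 3.0], [39.0, -62.0, 9.0]]
50 [[42.0, -2.0, 4.0], [46.0, -61.0, 10.0]]
56 [[48.0, -2.0, 5.0], [48.0, -63.0, 5.0]]
62 [[55.0, -2.0, 6.0], [56.0, -62.0, 7.0]]
68 [[60.0, -2.0, 4.0], [61.0, -63.0, 5.0]]
74 [[69.0, -1.0, 9.0], [66.0, -63.0, 4.0]]
80 [[76.0, -1.0, 10.0], [75.0, -62.0, 8.0]]
86 [[81.0, -1.0, 8.0], [80.0, -62.0, 6.0]]
92 [[86.0, -2.0, 6.0], [87.0, -62.0, 8.0]]
98 [[92.0, -1.0, 7.0], [93.0, -62.0, 8.0]]
104 [[100.0, -1.0, 9.0], [98.0, -62.0, 6.0]]
110 [[105.0, -1.0, 9.0], [106.0, -62.0, 9.0]]
116 [[109.0, -2.0, 5.0], [109.0, -63.0, 5.0]]
122 [[114.0, -2.0, 3.0], [116.0, -62.0, 6.0]]
128 [[121.0, -2.0, 4.0], [119.0, -63.0, 2.0]]
```

View pics/sceneov.png

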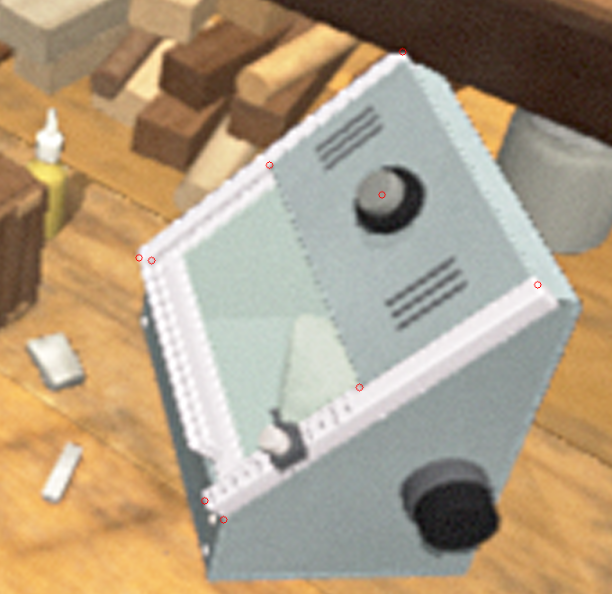

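View pics/topov.png

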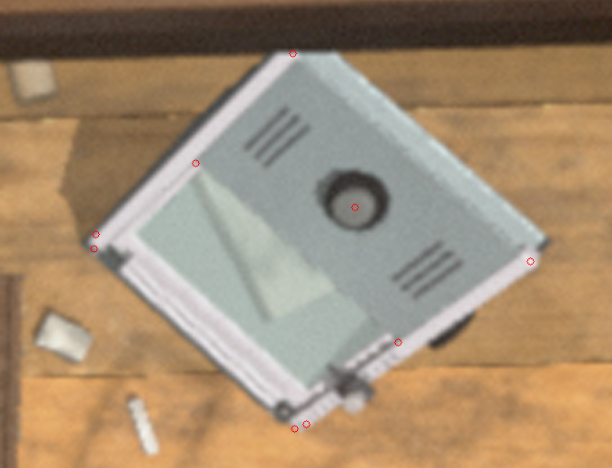

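Run:
```python
from h import *
from scipy.spatial.transform import Rotation as Rn
st=read_state(); M=Rn.from_quat(st['ee_rot']).as_matrix(); print(M.round(3),h)
# spin about tool z so tool y is +-h
ty=M[:,1]; print('angle ty',np.degrees(np.arctan2(ty[1],ty[0])))
t=load('top0')
D=t['depth']; 
for v in range(0,140,12): print(v,p2w(t,300,v).round(0),p2w(t,470,v).round(0))
for nm,d,(a,b,e,g) in(('s',load('scene0'),(430,475,270,310)),('t',t,(450,500,195,235))):
    cv2.imwrite(f'pics/ptr{nm}.png',cv2.resize(d['frame'][e:g,a:b,::-1],None,fx=14,fy=14,interpolation=cv2.INTER_CUBIC))
```

```text
[[ 0.97  -0.241 -0.   ]
 [-0.241 -0.97  -0.002]
 [ 0.     0.002 -1.   ]] [ 0.71447268 -0.69966334  0.        ]
angle ty -103.9731029696281
0 [920.  95. 323.] [ 903. -343.  325.]
12 [886.  96. 326.] [ 869. -340.  329.]
24 [855.  97. 323.] [ 840. -340.  323.]
36 [821.  97. 326.] [ 664. -226.  613.]
48 [648.  83. 619.] [ 775. -336.  324.]
60 [759.  99. 321.] [ 743. -333.  326.]
72 [725.  99. 326.] [ 712. -331.  325.]
84 [694. 100. 325.] [ 680. -329.  327.]
96 [662. 101. 327.] [ 650. -328.  324.]
108 [623. 100. 350.] [ 609. -314.  355.]
120 [596. 101. 342.] [ 591. -329.  312.]
132 [642. 119.  45.] [ 571. -343.  269.]
```

View pics/ptrs.png

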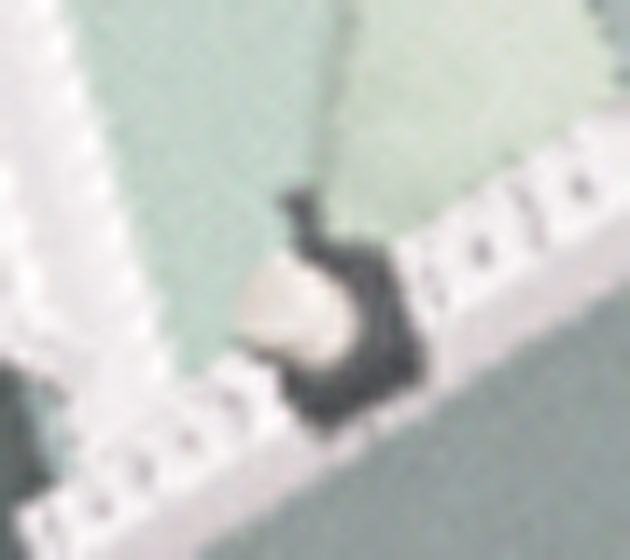

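View pics/ptrt.png

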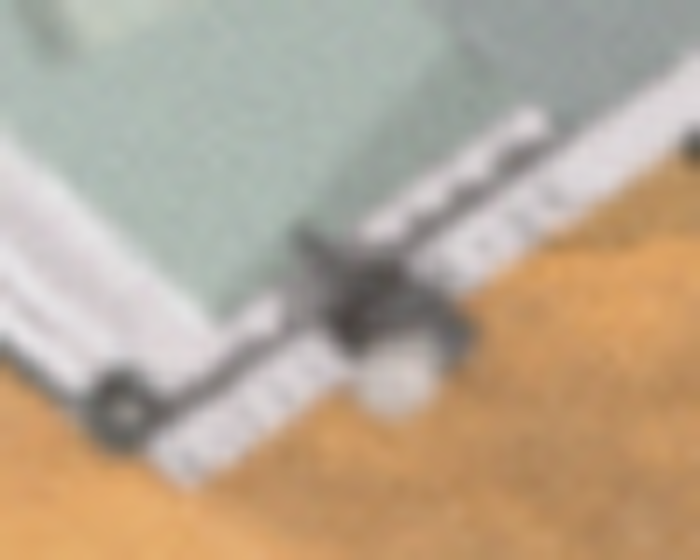

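```bash
cat >> h.py <<'E'
from scipy.spatial.transform import Rotation as Rn
def cmd(target,dyaw_world_deg=0):
    st=read_state(); M=Rn.from_quat(st['ee_rot']).as_matrix()
    d=M.T@(np.asarray(target)-st['position'])/250
    ty=M[:,1]
    return d.round(3), 'spin',round(-dyaw_world_deg/45,3),'yaw ty',round(np.degrees(np.arctan2(ty[1],ty[0])),2)
E
python3 - <<'E'
from h import *
def ray(d,u,v):
    a=p2w(d,u,v,0.001); b=p2w(d,u,v,1000); return a,(b-a)/np.linalg.norm(b-a)
s=load('scene0'); t=load('top0')
a,u=ray(s,451.3,283.6); b,v=ray(t,471.4,212.1)
x=np.linalg.lstsq(np.c_[u,-v],b-a,rcond=None)[0]; p,q=a+x[0]*u,b+x[1]*v
print(p,q,F(p),F(q))
# alternatively intersect with n=25 / y=-88
for d,(o,w) in((1,(a,u)),(2,(b,v))):
    for n in(18,25,32):
        k=(n-F(o)[2])/(R@w)[2]; print(n,F(o+k*w).round(1))
d=load('wrist0'); w=d['world_to_cam']; cp=-w[:3,:3].T@w[:3,3]; st=read_state(); M=Rn.from_quat(st['ee_rot']).as_matrix()
print('cam in tool',M.T@(cp-st['position']))
print(cmd([380,500,400]))
E
```

```text
[ 365.4096078  -380.48768305  139.36616265] [ 365.13942247 -380.16168314  139.23620139] [ 72.57194219 -89.19638998  21.42671918] [ 72.2016888  -89.15251072  21.66578616]
18 [ 70.7 -86.2  18. ]
25 [ 74.5 -92.3  25. ]
32 [ 78.3 -98.4  32. ]
18 [ 69.7 -90.1  18. ]
25 [ 74.5 -88.3  25. ]
32 [ 79.2 -86.4  32. ]
cam in tool [  76.40245228    0.96980722 -167.06850785]
(array([ 0.993,  0.192, -0.782]), 'spin', 0.0, 'yaw ty', np.float64(-103.97))
```

play_rows(
  targets=[
    {"tz": -0.4, "gripper": 1},
    {"tz": -0.78, "tx": 0.2, "gripper": 1},
    {"tx": 0.45, "ty": 0.1, "tz": -0.78, "spin": 0.22, "gripper": 1},
    {"tx": 0.7, "ty": 0.15, "tz": -0.78, "spin": 0.44, "gripper": 1},
    {"tx": 0.99, "ty": 0.2, "tz": -0.78, "spin": 0.66, "gripper": 1},
    {"tx": 0.99, "ty": 0.2, "tz": -0.78, "spin": 0.89, "gripper": 1},
    {"tx": 0.99, "ty": 0.2, "tz": -0.78, "spin": 0.89, "gripper": 1},
  ],
)

```text
invalid input
```

```bash
python3 -c "
from h import *
print(read_state()['position'],cmd([450,250,400]))"
```

```text
[150.71185315 606.05928357 204.47229199] (array([ 1.506,  1.094, -0.78 ]), 'spin', 0.0, 'yaw ty', np.float64(-103.97))
```

play_rows(
  targets=[
    {"tx": 0, "ty": 0, "tz": -0.4, "spin": 0, "gripper": 1},
    {"tx": 0.2, "ty": 0.05, "tz": -0.78, "spin": 0, "gripper": 1},
    {"tx": 0.45, "ty": 0.1, "tz": -0.78, "spin": 0.22, "gripper": 1},
    {"tx": 0.7, "ty": 0.15, "tz": -0.78, "spin": 0.44, "gripper": 1},
    {"tx": 0.99, "ty": 0.2, "tz": -0.78, "spin": 0.66, "gripper": 1},
    {"tx": 0.99, "ty": 0.2, "tz": -0.78, "spin": 0.89, "gripper": 1},
    {"tx": 0.99, "ty": 0.2, "tz": -0.78, "spin": 0.89, "gripper": 1},
  ],
)

```text
clock: 1.02
position: [382.4, 496.3, 400.2]
ee_rot: [0.889, -0.457, 0.0, 0.0]
contact_force: [0.5, 0.2, -0.1]
gripper_width: 0.2
```

```bash
python3 -c "
from h import *
print(read_state()['clock'],read_state()['position'],cmd([430,270,400]))"
```

```text
1.025 [382.37327636 496.26614016 400.2449834 ] (array([0.847, 0.372, 0.001]), 'spin', 0.0, 'yaw ty', np.float64(-144.4))
```

play_rows(
  targets=[
    {"tx": 0.2, "ty": 0.09, "tz": 0, "spin": 0.22, "gripper": 1},
    {"tx": 0.4, "ty": 0.18, "tz": 0, "spin": 0.44, "gripper": 1},
    {"tx": 0.62, "ty": 0.27, "tz": 0, "spin": 0.66, "gripper": 1},
    {"tx": 0.85, "ty": 0.37, "tz": 0, "spin": 0.89, "gripper": 1},
    {"tx": 0.85, "ty": 0.37, "tz": 0, "spin": 0.89, "gripper": 1},
  ],
)

```text
clock: 1.65
position: [428.8, 269.0, 401.4]
ee_rot: [-0.68, 0.733, 0.0, 0.001]
contact_force: [-0.0, 0.5, 0.6]
gripper_width: 0.1
```

```bash
python3 -c "
from h import *
print(read_state()['clock'],read_state()['position'],cmd([440,50,400]))"
```

```text
1.65 [428.77972851 268.97745859 401.3920679 ] (array([ 0.87 , -0.11 ,  0.005]), 'spin', 0.0, 'yaw ty', np.float64(175.73))
```

play_rows(
  targets=[
    {"tx": 0.2, "ty": -0.03, "tz": 0, "spin": 0.22, "gripper": 1},
    {"tx": 0.4, "ty": -0.06, "tz": 0, "spin": 0.44, "gripper": 1},
    {"tx": 0.62, "ty": -0.08, "tz": 0, "spin": 0.66, "gripper": 1},
    {"tx": 0.87, "ty": -0.11, "tz": 0, "spin": 0.89, "gripper": 1},
    {"tx": 0.87, "ty": -0.11, "tz": 0, "spin": 0.89, "gripper": 1},
  ],
)

```text
clock: 2.28
position: [440.6, 50.9, 400.5]
ee_rot: [-0.388, 0.922, 0.0, 0.0]
contact_force: [0.9, 0.0, 0.1]
gripper_width: 0.1
```

```bash
python3 -c "
from h import *
print(read_state()['clock'],read_state()['position'],cmd([420,-190,380]))
st=read_state();M=Rn.from_quat(st['ee_rot']).as_matrix()
print(M.round(3), W((12,0,32)), F(W((12,0,32))))
t=W((60,0,25)); print('vantage',t-M@np.array([76,0,-40])*[1,1,0])"
```

```text
2.275 [440.62950635  50.8960212  400.46566695] (array([ 0.747, -0.614,  0.082]), 'spin', 0.0, 'yaw ty', np.float64(135.66))
[[-0.699 -0.715  0.   ]
 [-0.715  0.699  0.   ]
 [-0.    -0.    -1.   ]] [ 394.2121889  -283.85098603   99.76173683] [ 1.20000000e+01 -3.36465136e-14  3.20000000e+01]
vantage [ 473.21913545 -254.82888077  132.03235683]
```

```bash
python3 -c "
from h import *
print(cmd([365,-255,270]))"
```

```text
(array([ 1.087, -0.639,  0.522]), 'spin', 0.0, 'yaw ty', np.float64(135.66))
```

play_rows(
  targets=[
    {"tx": 0.2, "ty": -0.12, "tz": 0, "spin": 0, "gripper": 1},
    {"tx": 0.4, "ty": -0.24, "tz": 0, "spin": 0, "gripper": 1},
    {"tx": 0.6, "ty": -0.36, "tz": 0.1, "spin": 0, "gripper": 1},
    {"tx": 0.8, "ty": -0.5, "tz": 0.3, "spin": 0, "gripper": 1},
    {"tx": 1.0, "ty": -0.63, "tz": 0.5, "spin": 0, "gripper": 1},
    {"tx": 1.0, "ty": -0.63, "tz": 0.5, "spin": 0, "gripper": 1},
  ],
)

```text
clock: 3.02
position: [379.3, -236.1, 272.5]
ee_rot: [-0.39, 0.921, 0.002, -0.001]
contact_force: [0.5, 1.0, 0.1]
gripper_width: -0.2
```

```bash
python3 -c "
from h import *
d=snap('wrist','w1');p=read_state()['position'];print(p,F(p))"
```

```text
[ 378.04710493 -236.73191205  270.20629607] [113.95313173  22.3551744  175.66165096]
```

View pics/w1.png

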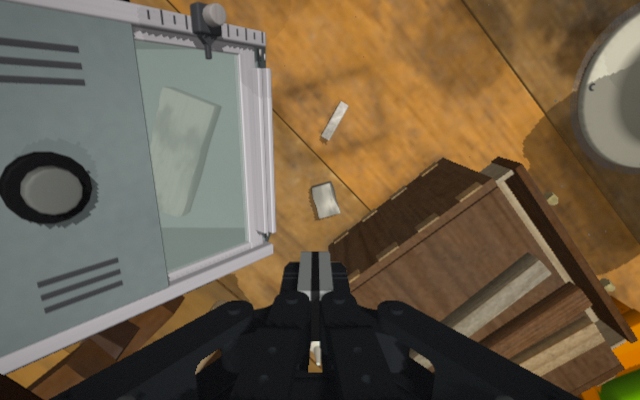

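Run:
```python
from h import *
d=load('w1')
cv2.imwrite('pics/w1z.png',cv2.resize(d['frame'][0:120,130:290,::-1],None,fx=5,fy=5,interpolation=cv2.INTER_CUBIC))
im=cv2.resize(d['frame'][:,:,::-1],None,fx=2,fy=2)
print('rows: lip profile')
for v in (120,150,190): print(v,[(u,F(p2w(d,u,v)).round(1).tolist()) for u in range(236,282,4)])
P=np.array([F(p2w(d,u,v)) for u in range(10,130,6) for v in range(100,145,5)]); print('panel',np.median(P,0)[2], np.polyfit(P[:,0],P[:,2],1),np.polyfit(P[:,1],P[:,2],1))
print('tip',[F(p2w(d,u,v)).round(1).tolist() for u,v in((209,50),(209,53),(209,55))])
for p in [(0,-113,16),(0,113,16),(128,-105,16),(128,105,16),(198,0,38),(72,-89,21),(12,-85,32),(12,85,32),(250,113,16)]: print(p,w2p(d,W(p)).round(1))
```

```text
rows: lip profile
120 [(236, [36.4, -36.8, 6.7]), (240, [30.7, -36.6, 5.6]), (244, [27.8, -36.6, 8.2]), (248, [22.6, -36.5, 8.1]), (252, [20.6, -36.5, 12.0]), (256, [20.8, -36.8, 18.5]), (260, [21.1, -37.0, 24.9]), (264, [15.6, -36.8, 24.6]), (268, [14.9, -37.0, 29.7]), (272, [10.6, -36.9, 30.9]), (276, [-60.3, -32.4, -37.6]), (280, [-64.0, -32.4, -34.1])]
150 [(236, [38.1, -7.3, 5.9]), (240, [33.4, -6.9, 6.2]), (244, [29.4, -6.6, 7.6]), (248, [24.2, -6.2, 7.6]), (252, [20.8, -6.0, 10.0]), (256, [20.3, -6.5, 15.8]), (260, [21.1, -7.2, 23.0]), (264, [17.0, -7.0, 24.4]), (268, [14.7, -7.1, 28.0]), (272, [11.3, -6.9, 30.3]), (276, [-60.3, 6.3, -39.1]), (280, [-64.3, 6.3, -35.7])]
190 [(236, [41.7, 33.8, 6.3]), (240, [36.1, 34.9, 5.7]), (244, [30.2, 36.2, 4.8]), (248, [26.8, 36.5, 7.3]), (252, [21.3, 37.6, 7.2]), (256, [21.2, 36.5, 13.8]), (260, [20.7, 35.5, 19.8]), (264, [19.3, 35.0, 24.6]), (268, [15.6, 35.3, 26.8]), (272, [13.4, 35.1, 30.6]), (276, [-58.8, 61.0, -39.8]), (280, [-63.5, 61.3, -36.7])]
panel 14.774527127757123 [  0.26046407 -29.88805089] [-0.25127231  5.92411132]
tip [[70.3, -95.1, 20.7], [71.9, -92.5, 22.8], [71.4, -91.1, 21.8]]
(0, -113, 16) [267.1  39.5]
(0, 113, 16) [273.9 249.4]
(128, -105, 16) [132.6  25.2]
(128, 105, 16) [169.2 286.8]
(198, 0, 38) [ 54.4 192.7]
(72, -89, 21) [208.1  57.7]
(12, -85, 32) [270.1  68.1]
(12, 85, 32) [275.2 233.7]
(250, 113, 16) [-15.6 375.7]
```

View pics/w1z.png

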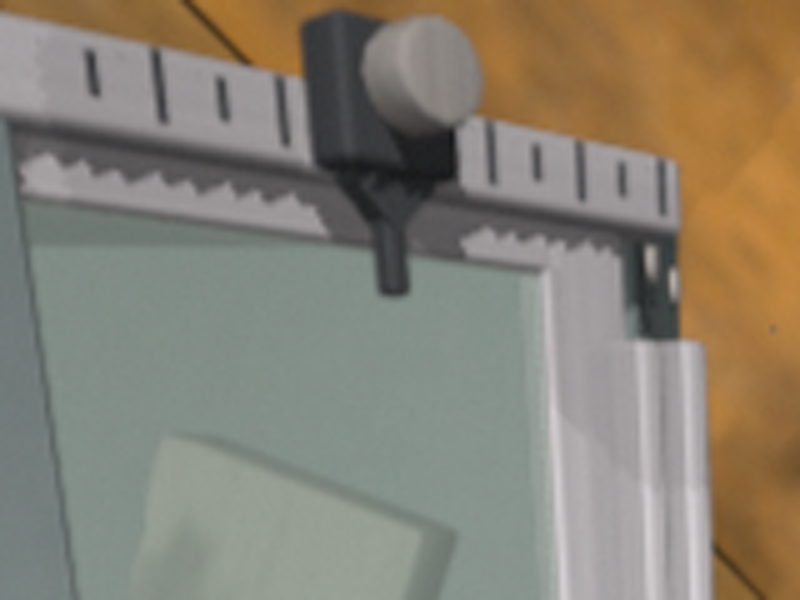

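Run:
```python
from h import *
p=read_state()['position']; print(p,(p-O)@h,(p-O)@R[1])
H=lambda d,y,z: O*[1,1,0]+d*h+y*R[1]+[0,0,z]
print(cmd(H(-65,5,200)),cmd(H(-65,5,96.5)))
```

```text
[ 378.04710493 -236.73191205  270.20629607] -61.31697043189094 22.35517439579646
(array([0.068, 0.013, 0.281]), 'spin', 0.0, 'yaw ty', np.float64(135.88)) (array([0.067, 0.009, 0.695]), 'spin', 0.0, 'yaw ty', np.float64(135.88))
```

play_rows(
  targets=[
    {"tx": 0.07, "ty": 0.01, "tz": 0.2, "spin": 0, "gripper": 1},
    {"tx": 0.07, "ty": 0.01, "tz": 0.4, "spin": 0, "gripper": 1},
    {"tx": 0.07, "ty": 0.01, "tz": 0.55, "spin": 0, "gripper": 1},
    {"tx": 0.07, "ty": 0.01, "tz": 0.69, "spin": 0, "gripper": 1},
    {"tx": 0.07, "ty": 0.01, "tz": 0.69, "spin": 0, "gripper": 1},
    {"tx": 0.07, "ty": -0.04, "tz": 0.69, "spin": 0, "gripper": 1},
    {"tx": 0.07, "ty": -0.08, "tz": 0.69, "spin": 0, "gripper": 1},
    {"tx": 0.07, "ty": -0.08, "tz": 0.69, "spin": 0, "gripper": 1},
  ],
)

```text
clock: 4.08
position: [383.8, -263.4, 103.8]
ee_rot: [-0.39, 0.921, -0.001, 0.001]
contact_force: [0.2, 0.2, -0.5]
gripper_width: -0.0
```

Run:
```python
from h import *
p=read_state()['position']; print(p,(p-O)@h,(p-O)@R[1],read_state()['contact_force'])
snap('wrist','w2');snap('scene','s2')
d=load('s2'); cv2.imwrite('pics/s2z.png',cv2.resize(d['frame'][140:340,330:560,::-1],None,fx=3,fy=3,interpolation=cv2.INTER_CUBIC))
```

```text
[ 383.79299389 -263.35666499  103.834766  ] -38.58332616978657 7.352703681627652 [ 0.18003627  0.16229042 -0.46143302]
```

View pics/w2.png

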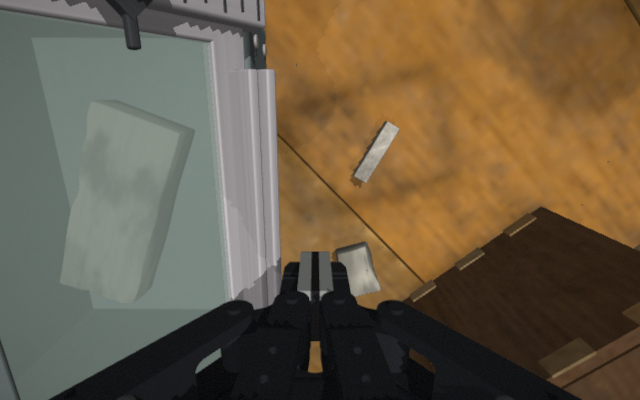

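View pics/s2z.png

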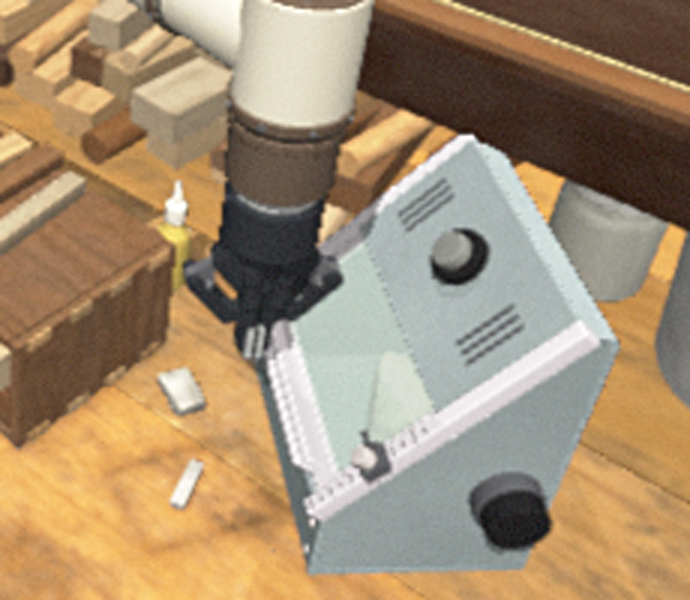

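play_rows(
  targets=[
    {"tx": 0, "ty": 0, "tz": 0, "spin": 0, "gripper": 1},
    {"tx": 0, "ty": -0.02, "tz": 0, "spin": 0, "gripper": 1},
    {"tx": 0, "ty": -0.02, "tz": 0, "spin": 0, "gripper": 1},
  ],
)

```text
clock: 4.55
position: [386.1, -266.3, 102.9]
ee_rot: [-0.39, 0.921, -0.0, 0.0]
contact_force: [-0.4, 0.3, -0.1]
gripper_width: 0.1
```

```bash
cat >> h.py <<'E'
def rep():
    s=read_state(); p=s['position']; f=s['contact_force']; print(s['clock'],'pos',p.round(1),'h',((p-O)@h).round(1),'y',((p-O)@R[1]).round(1),'F',F(p).round(1),'f_h',(f@h).round(1),'f_y',(f@R[1]).round(1),'fz',f[2].round(1))
E
python3 -c "
from h import *
rep()"
```

```text
4.55 pos [ 386.1 -266.3  102.9] h -34.9 y 6.9 F [ 2.8  6.9 47.9] f_h -0.5 f_y -0.0 fz -0.1
```

play_rows(
  targets=[
    {"tx": 0, "ty": 0, "tz": 0.03, "spin": 0, "gripper": 1},
    {"tx": 0, "ty": -0.01, "tz": 0.03, "spin": 0, "gripper": 1},
    {"tx": 0, "ty": -0.02, "tz": 0.03, "spin": 0, "gripper": 1},
    {"tx": 0, "ty": -0.02, "tz": 0.03, "spin": 0, "gripper": 1},
  ],
)

```text
clock: 5.05
position: [389.6, -269.7, 95.4]
ee_rot: [-0.39, 0.921, -0.0, 0.0]
contact_force: [-0.2, 0.8, -0.7]
gripper_width: 0.2
```

```bash
python3 -c "
from h import *
rep()"
```

```text
5.05 pos [ 389.6 -269.7   95.4] h -29.9 y 6.9 F [ 0.2  6.9 39.2] f_h -0.7 f_y 0.5 fz -0.7
```

play_rows(
  targets=[
    {"tx": 0, "ty": -0.01, "tz": 0, "spin": 0, "gripper": 1},
    {"tx": 0, "ty": -0.02, "tz": 0, "spin": 0, "gripper": 1},
    {"tx": 0, "ty": -0.02, "tz": 0, "spin": 0, "gripper": 1},
  ],
)

```text
clock: 5.42
position: [393.1, -273.2, 95.3]
ee_rot: [-0.39, 0.921, -0.0, 0.0]
contact_force: [-0.1, -1.1, -0.8]
gripper_width: -0.1
```

```bash
python3 -c "
from h import *
rep()
d=snap('wrist','w3')
cv2.imwrite('pics/w3z.png',cv2.resize(d['frame'][180:340,200:400,::-1],None,fx=4,fy=3.7))"
```

```text
5.425 pos [ 393.1 -273.2   95.3] h -25.1 y 6.9 F [ 3.3  6.9 35.5] f_h 0.7 f_y -0.8 fz -0.8
```

View pics/w3z.png

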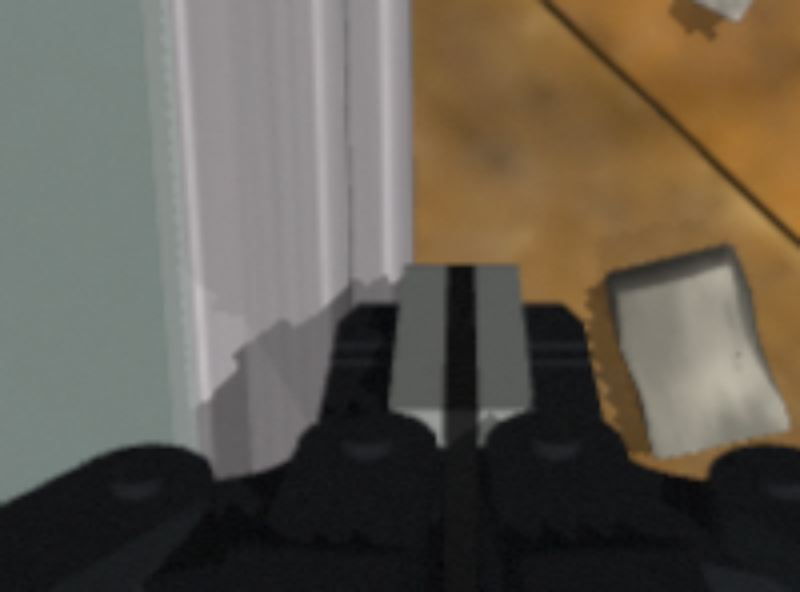

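Run:
```python
from h import *
d=load('w3'); st=read_state(); M=Rn.from_quat(st['ee_rot']).as_matrix(); p=st['position']
G=lambda u,v:(M.T@(p2w(d,u,v)-p)).round(1).tolist()
for v in (254,258,262,266,270,276,282,290,296,300,310):
    print(v,[(u,G(u,v)) for u in (268,276,284,290,295,300,304,308)])
```

```text
254 [(268, [-3.3, -27.2, -0.7]), (276, [-1.6, -22.3, -4.2]), (284, [-1.9, -18.0, -3.7]), (290, [-2.5, -14.9, -2.3]), (295, [-1.2, -12.0, -5.1]), (300, [12.0, -7.9, -32.7]), (304, [11.5, -6.1, -31.8]), (308, [11.4, -4.3, -31.5])]
258 [(268, [-6.3, -27.5, 0.3]), (276, [-4.1, -22.4, -4.0]), (284, [-3.2, -17.9, -5.9]), (290, [-4.9, -14.9, -2.4]), (295, [-3.6, -12.0, -5.1]), (300, [11.8, -7.7, -36.4]), (304, [11.8, -6.0, -36.3]), (308, [11.1, -4.2, -34.9])]
262 [(268, [-8.8, -27.6, 0.5]), (276, [-6.3, -22.4, -4.5]), (284, [-6.8, -18.2, -3.5]), (290, [7.8, -12.5, -32.3]), (295, [7.6, -10.2, -31.9]), (300, [12.0, -7.5, -40.5]), (304, [11.8, -5.8, -40.2]), (308, [11.9, -4.1, -40.3])]
266 [(268, [-11.4, -27.7, 0.6]), (276, [-8.8, -22.6, -4.3]), (284, [7.7, -14.9, -35.9]), (290, [7.8, -12.2, -36.2]), (295, [8.0, -10.0, -36.5]), (300, [11.9, -7.4, -44.0]), (304, [12.0, -5.7, -44.1]), (308, [11.5, -4.1, -43.2])]
270 [(268, [-13.3, -27.6, -0.6]), (276, [-11.7, -22.7, -3.5]), (284, [7.6, -14.5, -39.5]), (290, [7.2, -12.0, -38.6]), (295, [7.8, -9.8, -39.7]), (300, [11.5, -7.3, -46.7]), (304, [11.6,
[... 724 characters left out ...]
-61.6])]
296 [(268, [-31.0, -28.6, 0.9]), (276, [12.9, -14.6, -67.9]), (284, [14.1, -11.6, -69.8]), (290, [13.9, -9.6, -69.4]), (295, [14.1, -7.9, -69.8]), (300, [12.2, -6.4, -66.7]), (304, [12.7, -4.9, -67.5]), (308, [8.5, -3.7, -61.0])]
300 [(268, [-34.3, -28.8, 1.8]), (276, [12.2, -14.5, -69.2]), (284, [12.3, -11.7, -69.4]), (290, [14.3, -9.4, -72.4]), (295, [13.2, -7.9, -70.8]), (300, [12.1, -6.3, -69.0]), (304, [12.9, -4.8, -70.2]), (308, [12.8, -3.5, -70.1])]
310 [(268, [7.4, -17.6, -68.0]), (276, [12.4, -13.8, -75.2]), (284, [76.3, -1.1, -167.2]), (290, [12.7, -9.2, -75.7]), (295, [12.7, -7.6, -75.7]), (300, [12.5, -6.0, -75.4]), (304, [13.2, -4.6, -76.4]), (308, [10.5, -3.5, -72.4])]
```

Run:
```python
from h import *
d=load('s2')
for dz in(14,0,-26,-60): print(dz,w2p(d,np.array([383.8,-263.4,103.8-dz])).round(1))
cv2.imwrite('pics/s2zz.png',cv2.resize(d['frame'][210:290,390:470,::-1],None,fx=8,fy=8,interpolation=cv2.INTER_CUBIC)[:600])
print(p2w(d,413,254),p2w(d,415,250))
d=load('w3'); st=read_state(); M=Rn.from_quat(st['ee_rot']).as_matrix(); p=st['position']
for x,y,z in [(11,-8,14),(11,8,14),(-11,-8,14),(11,8,-26)]: print((x,y,z),w2p(d,p+M@np.array([x,y,z])).round(1))
```

```text
14 [411.  267.4]
0 [411.6 263.6]
-26 [412.8 256.5]
-60 [414.4 246.7]
[ 373.84648551 -268.22151466  149.39716579] [ 373.75632901 -271.83089368  165.78427931]
(11, -8, 14) [303.3 220.7]
(11, 8, 14) [330.8 220.7]
(-11, -8, 14) [303.7 255. ]
(11, 8, -26) [334.6 249.7]
```

View pics/s2zz.png

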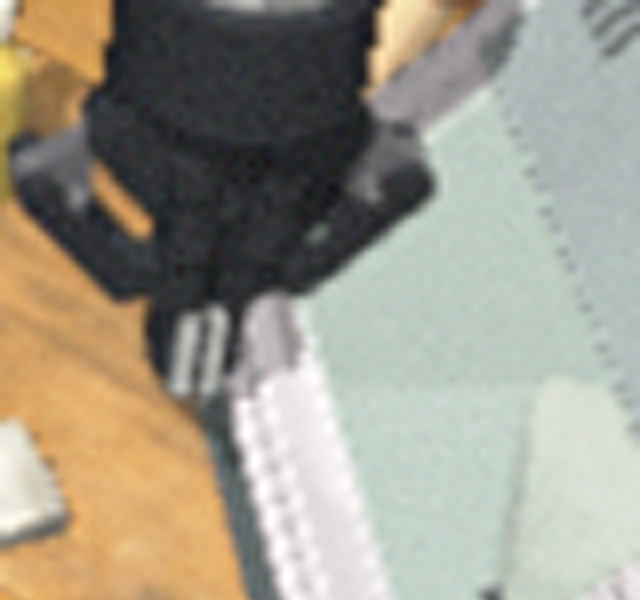

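The two cameras agree that the fingertips sit about 28 mm behind the reported TCP. They are therefore at z≈121, above the lip, which also explains why I felt no contact. I'll back off, then go lower.

play_rows(
  targets=[
    {"tx": 0, "ty": 0.08, "tz": 0, "spin": 0, "gripper": 1},
    {"tx": 0, "ty": 0.1, "tz": 0, "spin": 0, "gripper": 1},
    {"tx": 0, "ty": 0.1, "tz": 0.08, "spin": 0, "gripper": 1},
    {"tx": 0, "ty": 0.1, "tz": 0.16, "spin": 0, "gripper": 1},
    {"tx": 0, "ty": 0.1, "tz": 0.16, "spin": 0, "gripper": 1},
  ],
)

```text
clock: 6.1
position: [374.2, -255.5, 54.4]
ee_rot: [-0.39, 0.921, 0.001, -0.001]
contact_force: [-0.1, 0.1, 0.6]
gripper_width: -0.2
```

Run:
```python
from h import *
rep()
d=snap('wrist','w4');s=snap('scene','s4')
a=cv2.resize(d['frame'][180:340,200:400,::-1],None,fx=2,fy=2);b=cv2.resize(s['frame'][210:290,385:465,::-1],None,fx=5,fy=5,interpolation=cv2.INTER_CUBIC)
c_=np.zeros((400,800,3),np.uint8); c_[:320,:400]=a; c_[:,400:]=b; cv2.imwrite('pics/4.png',c_)
```

```text
6.1 pos [ 374.2 -255.5   54.4] h -50.9 y 6.3 F [-44.7   6.3  29. ] f_h -0.2 f_y 0.0 fz 0.6
```

View pics/4.png

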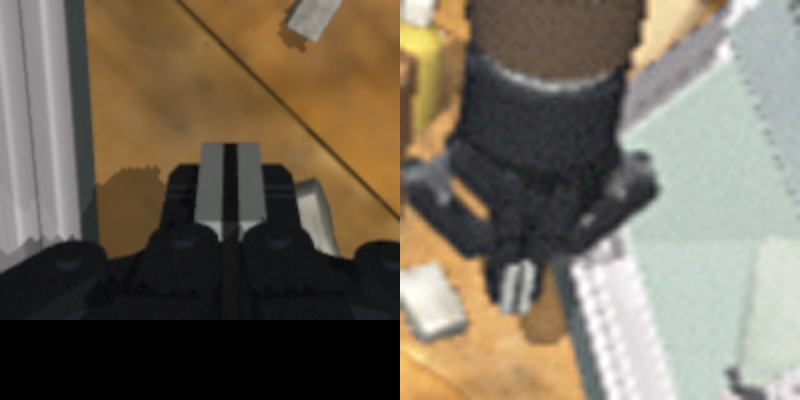

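Run:
```python
from h import *
d=load('w4'); st=read_state(); M=Rn.from_quat(st['ee_rot']).as_matrix(); p=st['position']
G=lambda u,v:(M.T@(p2w(d,u,v)-p)).round(0).tolist()
for v in (265,280,302,306,312,320,330,350):
    print(v,[(u,G(u,v)) for u in (200,215,230,240,248,255,262,275,284,290)])
```

```text
265 [(200, [14.0, -47.0, -44.0]), (215, [13.0, -41.0, -43.0]), (230, [14.0, -34.0, -45.0]), (240, [-27.0, -50.0, 34.0]), (248, [-38.0, -50.0, 57.0]), (255, [-39.0, -45.0, 57.0]), (262, [-38.0, -39.0, 57.0]), (275, [-38.0, -29.0, 57.0]), (284, [-38.0, -23.0, 57.0]), (290, [8.0, -11.0, -33.0])]
280 [(200, [6.0, -48.0, -43.0]), (215, [77.0, -0.0, -166.0]), (230, [7.0, -35.0, -45.0]), (240, [-36.0, -50.0, 31.0]), (248, [-51.0, -50.0, 57.0]), (255, [-51.0, -45.0, 57.0]), (262, [-51.0, -40.0, 57.0]), (275, [-51.0, -30.0, 57.0]), (284, [8.0, -12.0, -47.0]), (290, [8.0, -10.0, -46.0])]
302 [(200, [-5.0, -50.0, -42.0]), (215, [-3.0, -42.0, -45.0]), (230, [14.0, -28.0, -71.0]), (240, [13.0, -25.0, -69.0]), (248, [13.0, -22.0, -70.0]), (255, [-70.0, -46.0, 56.0]), (262, [-71.0, -41.0, 58.0]), (275, [14.0, -13.0, -70.0]), (284, [13.0, -10.0, -69.0]), (290, [13.0, -8.0, -70.0])]
306 [(200, [-7.0, -50.0, -42.0]), (215, [-5.0, -42.0, -45.0]), (230, [15.0, -27.0, -75.0]), (240, [15.0, -24.0, -75.0]), (248, [13.0, -22.0, -72.0]), (255, [-74.0, -46.0, 57.0]), (262, [-74.0, -41.0, 57.0]), (275, [13.0, 
[... 537 characters left out ...]
2.0]), (262, [8.0, -18.0, -72.0]), (275, [14.0, -12.0, -80.0]), (284, [13.0, -9.0, -80.0]), (290, [13.0, -8.0, -79.0])]
330 [(200, [13.0, -34.0, -84.0]), (215, [14.0, -29.0, -85.0]), (230, [12.0, -25.0, -83.0]), (240, [10.0, -23.0, -80.0]), (248, [8.0, -21.0, -77.0]), (255, [8.0, -19.0, -77.0]), (262, [17.0, -15.0, -89.0]), (275, [19.0, -11.0, -91.0]), (284, [19.0, -8.0, -91.0]), (290, [18.0, -7.0, -90.0])]
350 [(200, [13.0, -31.0, -92.0]), (215, [9.0, -29.0, -88.0]), (230, [4.0, -26.0, -81.0]), (240, [3.0, -23.0, -81.0]), (248, [17.0, -17.0, -97.0]), (255, [18.0, -15.0, -98.0]), (262, [19.0, -13.0, -98.0]), (275, [17.0, -10.0, -97.0]), (284, [19.0, -8.0, -99.0]), (290, [18.0, -6.0, -98.0])]
```

play_rows(
  targets=[
    {"tx": 0, "ty": -0.03, "tz": 0, "spin": 0, "gripper": 1},
    {"tx": 0, "ty": -0.05, "tz": 0, "spin": 0, "gripper": 1},
    {"tx": 0, "ty": -0.06, "tz": 0, "spin": 0, "gripper": 1},
    {"tx": 0, "ty": -0.068, "tz": 0, "spin": 0, "gripper": 1},
    {"tx": 0, "ty": -0.068, "tz": 0, "spin": 0, "gripper": 1},
  ],
)

```text
clock: 6.82
position: [387.2, -267.5, 55.3]
ee_rot: [-0.39, 0.921, 0.0, -0.0]
contact_force: [0.6, -0.1, -0.9]
gripper_width: -0.0
```

```bash
python3 -c "
from h import *
rep()"
```

```text
6.825 pos [ 387.2 -267.5   55.3] h -33.3 y 6.8 F [-32.6   6.8  16. ] f_h 0.5 f_y 0.3 fz -0.9
```

Next I'll start up the slope: 20 mm along it, which is 12.9 mm forward and 15.3 mm up.

play_rows(
  targets=[
    {"tx": 0, "ty": -0.013, "tz": -0.015, "spin": 0, "gripper": 1},
    {"tx": 0, "ty": -0.026, "tz": -0.03, "spin": 0, "gripper": 1},
    {"tx": 0, "ty": -0.039, "tz": -0.045, "spin": 0, "gripper": 1},
    {"tx": 0, "ty": -0.052, "tz": -0.061, "spin": 0, "gripper": 1},
    {"tx": 0, "ty": -0.052, "tz": -0.061, "spin": 0, "gripper": 1},
  ],
)

```text
clock: 7.45
position: [395.7, -276.5, 71.0]
ee_rot: [-0.39, 0.921, 0.001, -0.001]
contact_force: [-4.2, 3.3, 2.1]
gripper_width: -0.1
```

```bash
python3 -c "
from h import *
rep()
snap('wrist','w5')"
```

```text
7.45 pos [ 395.7 -276.5   71. ] h -20.9 y 6.3 F [-12.7   6.3  16.6] f_h -5.3 f_y -0.6 fz 2.1
```

View pics/w5.png

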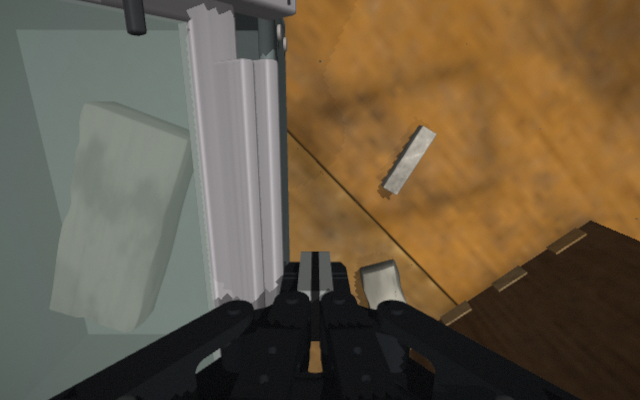

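```bash
cat >> h.py <<'E'
def lip(d,y0=-70,y1=-25):
    v,u=np.mgrid[0:400:2,0:640:2]; v=v.ravel();u=u.ravel(); z=d['depth'][v,u]; k=z>0; u,v,z=u[k],v[k],z[k]
    K=d['mtx']; C=np.c_[(u-K[0,2])/K[0,0]*z,-(v-K[1,2])/K[1,1]*z,-z,np.ones(len(z))]
    P=(np.linalg.inv(d['world_to_cam'])@C.T)[:3].T; Q=(P-O)@R.T
    m=(Q[:,1]>y0)&(Q[:,1]<y1)&(Q[:,0]>-5)&(Q[:,0]<120)
    a=Q[m&(Q[:,2]>12)&(Q[:,2]<22)]; b=Q[m&(Q[:,2]>27)&(Q[:,2]<40)]
    g=Q[m&(Q[:,2]>20)&(Q[:,2]<27)]
    return 'upper face s',np.median(a[:,0]) if len(a) else None,len(a),'nose s',np.percentile(b[:,0],[5,50,95]) if len(b) else None,'n max',np.percentile(b[:,2],95) if len(b) else None
E
python3 -c "
from h import *
print(lip(load('w1')));d=load('w5');print(lip(d))
for q in [(137,20),(137,26),(137,30)]: print(F(p2w(d,*q)).round(1))
"
```

```text
('upper face s', np.float64(21.128266583980952), 76, 'nose s', array([ 9.83837329, 14.10689794, 15.7962432 ]), 'n max', np.float64(31.310638092167977))
('upper face s', np.float64(38.730865069104134), 463, 'nose s', array([27.79551419, 31.61930286, 33.18340521]), 'n max', np.float64(31.342927575829837))
[ 70.8 -91.3  21.8]
[ 71.7 -89.5  23.3]
[ 71.4 -88.7  22.4]
```

play_rows(
  targets=[
    {"tx": 0, "ty": -0.014, "tz": -0.017, "spin": 0, "gripper": 1},
    {"tx": 0, "ty": -0.029, "tz": -0.034, "spin": 0, "gripper": 1},
    {"tx": 0, "ty": -0.043, "tz": -0.051, "spin": 0, "gripper": 1},
    {"tx": 0, "ty": -0.058, "tz": -0.068, "spin": 0, "gripper": 1},
    {"tx": 0, "ty": -0.072, "tz": -0.086, "spin": 0, "gripper": 1},
    {"tx": 0, "ty": -0.072, "tz": -0.086, "spin": 0, "gripper": 1},
  ],
)

```text
clock: 8.25
position: [408.7, -289.2, 92.6]
ee_rot: [-0.39, 0.921, 0.0, -0.001]
contact_force: [-4.6, 2.1, 3.5]
gripper_width: 0.1
```

```bash
python3 -c "
from h import *
rep()
d=snap('wrist','w6');print(lip(d))"
```

```text
8.25 pos [ 408.7 -289.2   92.6] h -2.7 y 6.3 F [15.6  6.3 16.6] f_h -4.7 f_y -1.7 fz 3.5
('upper face s', np.float64(66.96162028084964), 452, 'nose s', array([56.02092563, 59.91028662, 61.43063261]), 'n max', np.float64(31.4382562242215))
```

View pics/w6.png

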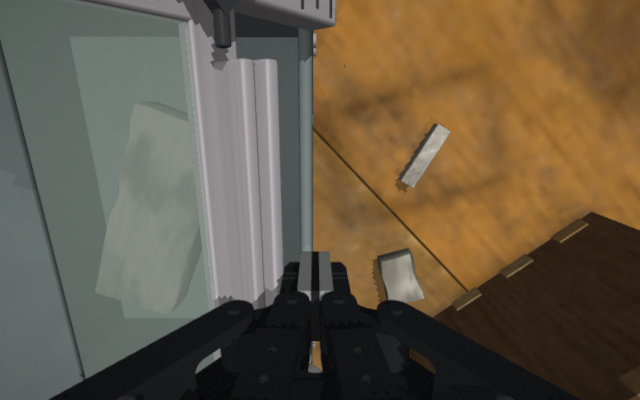

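```bash
python3 -c "
from h import *
d=load('w6')
for v in (38,41,44):
  print([F(p2w(d,u,v)).round(1).tolist() for u in range(214,232,3)])
cv2.imwrite('pics/w6z.png',cv2.resize(d['frame'][0:100,180:310,::-1],None,fx=6,fy=6,interpolation=cv2.INTER_CUBIC))"
```

```text
[[65.8, -92.8, 8.1], [72.5, -90.7, 19.6], [72.3, -90.6, 20.9], [72.1, -90.4, 22.3], [71.2, -90.5, 22.7], [70.3, -90.6, 23.2]]
[[65.6, -91.9, 7.6], [72.9, -89.7, 20.0], [72.5, -89.6, 21.1], [71.1, -89.8, 20.8], [71.1, -89.6, 22.6], [70.1, -89.7, 22.8]]
[[66.4, -90.7, 8.8], [72.3, -88.9, 19.1], [72.8, -88.6, 21.5], [71.7, -88.7, 21.6], [70.9, -88.8, 22.1], [69.9, -88.9, 22.4]]
```

View pics/w6z.png

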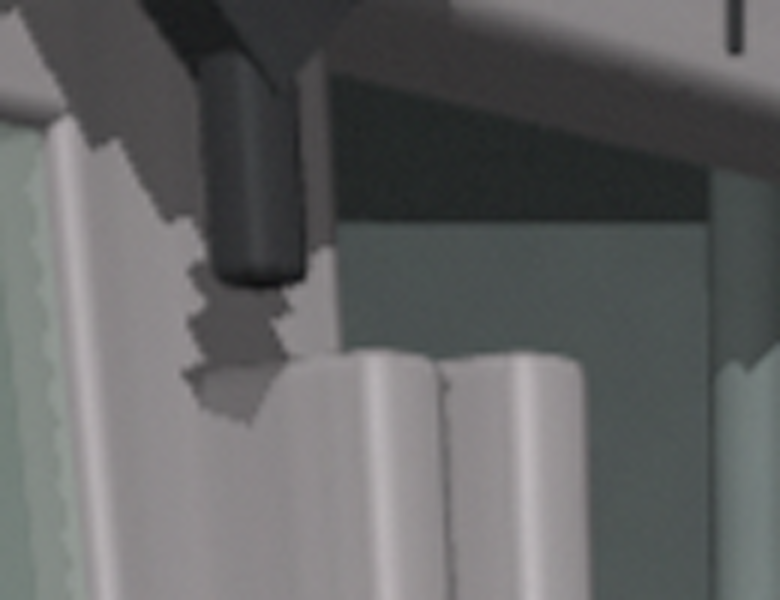

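play_rows(
  targets=[
    {"tx": 0, "ty": -0.009, "tz": -0.01, "spin": 0, "gripper": 1},
    {"tx": 0, "ty": -0.018, "tz": -0.021, "spin": 0, "gripper": 1},
    {"tx": 0, "ty": -0.0265, "tz": -0.0315, "spin": 0, "gripper": 1},
    {"tx": 0, "ty": -0.0265, "tz": -0.0315, "spin": 0, "gripper": 1},
    {"tx": 0, "ty": -0.0265, "tz": -0.0315, "spin": 0, "gripper": 1},
  ],
)

```text
clock: 8.93
position: [413.3, -293.6, 100.3]
ee_rot: [-0.39, 0.921, 0.001, -0.001]
contact_force: [-4.5, 2.3, 1.7]
gripper_width: 0.3
```

```bash
python3 -c "
from h import *
rep()
d=snap('wrist','w7');print(lip(d))"
```

```text
8.925 pos [ 413.3 -293.6  100.3] h 3.6 y 6.3 F [25.5  6.3 16.7] f_h -4.9 f_y -1.5 fz 1.7
('upper face s', np.float64(76.83174061294751), 443, 'nose s', array([65.98887558, 69.77426705, 71.27868671]), 'n max', np.float64(31.397722024368676))
```

View pics/w7.png

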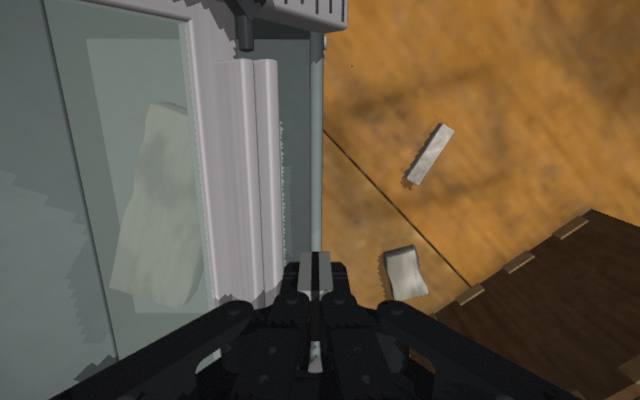

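play_rows(
  targets=[
    {"tx": 0, "ty": 0.03, "tz": 0, "spin": 0, "gripper": 1},
    {"tx": 0, "ty": 0.1, "tz": 0, "spin": 0, "gripper": 1},
    {"tx": 0, "ty": 0.2, "tz": 0, "spin": 0, "gripper": 1},
    {"tx": 0, "ty": 0.24, "tz": -0.2, "spin": 0, "gripper": 1},
    {"tx": 0, "ty": 0.24, "tz": -0.4, "spin": 0, "gripper": 1},
    {"tx": 0, "ty": 0.24, "tz": -0.6, "spin": 0, "gripper": 1},
    {"tx": 0, "ty": 0.24, "tz": -0.6, "spin": 0, "gripper": 1},
  ],
)

```text
clock: 9.85
position: [374.8, -253.3, 255.5]
ee_rot: [-0.39, 0.921, -0.005, 0.005]
contact_force: [-0.2, -0.2, -0.7]
gripper_width: 0.3
```

```bash
python3 -c "
from h import *
rep()
d=snap('wrist','w8');print(lip(d))
st=read_state(); M=Rn.from_quat(st['ee_rot']).as_matrix()
cv2.imwrite('pics/w8z.png',cv2.resize(d['frame'][0:200,60:320,::-1],None,fx=3,fy=3,interpolation=cv2.INTER_CUBIC))"
```

```text
9.85 pos [ 374.8 -253.3  255.5] h -52.0 y 8.2 F [108.6   8.2 159.1] f_h 0.0 f_y -0.3 fz -0.7
('upper face s', np.float64(77.05033407222618), 93, 'nose s', array([65.78528835, 69.61145541, 71.58022911]), 'n max', np.float64(31.406140589123407))
```

View pics/w8.png

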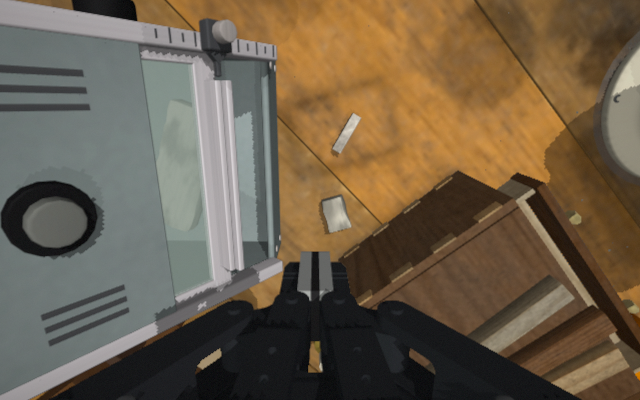

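View pics/w8z.png

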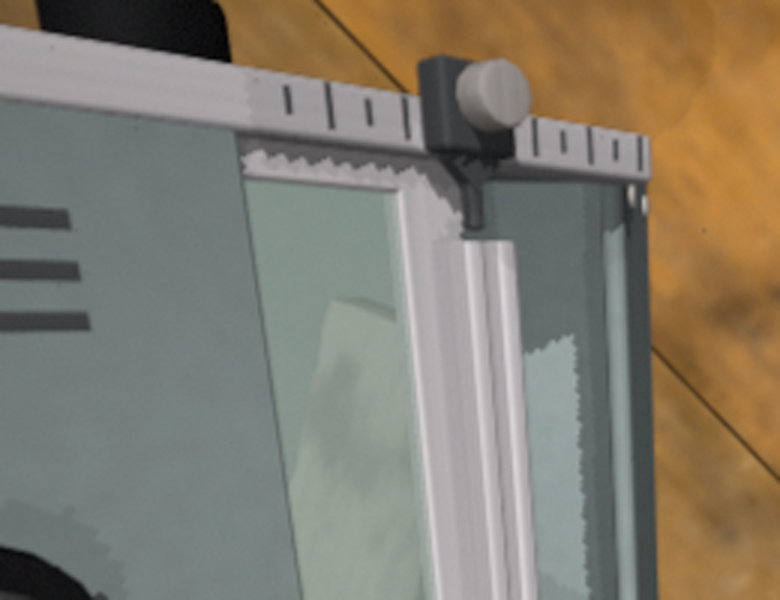

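Run:
```python
from h import *
d=load('w8')
P=np.array([F(p2w(d,u,v)) for u in range(40,72,2) for v in range(208,238,2)]); print('top',np.median(P,0),np.percentile(P[:,2],[5,95]))
m=cv2.inRange(d['frame'],(110,110,105),(255,255,255))
for u in range(0,110,6): print(u,F(p2w(d,u,222)).round(1))
for v in range(176,262,6): print(v,F(p2w(d,56,v)).round(1))
```

```text
top [198.57263128  -1.64481493  36.86870333] [35.77410536 38.27604664]
0 [219.6  -3.2  18.9]
6 [217.9  -4.7  27.3]
12 [215.5  -4.   27. ]
18 [213.1  -3.5  27.7]
24 [211.3  -4.6  33.9]
30 [209.1  -4.4  36. ]
36 [206.6  -3.9  36.5]
42 [203.8  -2.7  34.6]
48 [201.6  -2.6  37. ]
54 [198.8  -1.7  36.2]
60 [196.1  -1.   36.6]
66 [193.4  -0.3  36.6]
72 [190.5   0.6  36.3]
78 [187.5   1.5  35.9]
84 [184.6   2.2  36.5]
90 [179.2   6.1  26.6]
96 [173.2  10.5  15.6]
102 [169.6  11.7  15. ]
108 [165.5  13.2  13.4]
176 [188.9 -24.   14.7]
182 [191.4 -22.2  24.5]
188 [192.6 -19.2  27.2]
194 [193.2 -15.6  27.2]
200 [195.6 -14.3  36.8]
206 [196.3 -11.   37.4]
212 [196.9  -7.5  37. ]
218 [197.5  -3.9  36.7]
224 [198.3  -0.6  37.3]
230 [199.1   2.8  37.9]
236 [199.6   6.5  37.3]
242 [200.3  10.   37.4]
248 [199.6  17.   28. ]
254 [200.1  21.2  26.9]
260 [198.8  30.4  13.1]
```

```bash
cat >> h.py <<'E'
def fancmd(n,s=198,y=-1.5):
    M=Rn.from_quat(read_state()['ee_rot']).as_matrix(); t=W((s,y,n))-M@np.array([0,-15,-32]); return t.round(1),cmd(t)
E
python3 -c "
from h import *
rep()
for n in (75,50,40,30): print(fancmd(n))"
```

```text
9.9 pos [ 373.1 -252.4  252.6] h -53.9 y 7.7 F [105.3   7.7 158.6] f_h 0.3 f_y -0.6 fz -0.5
(array([ 444.5, -335.2,  237.8]), (array([ 0.039, -0.435,  0.062]), 'spin', 0.0, 'yaw ty', np.float64(135.9)))
(array([ 458.2, -348.6,  221.7]), (array([ 0.04 , -0.511,  0.127]), 'spin', 0.0, 'yaw ty', np.float64(135.9)))
(array([ 463.7, -353.9,  215.3]), (array([ 0.04 , -0.542,  0.153]), 'spin', 0.0, 'yaw ty', np.float64(135.9)))
(array([ 469.2, -359.3,  208.8]), (array([ 0.04 , -0.572,  0.179]), 'spin', 0.0, 'yaw ty', np.float64(135.9)))
```

play_rows(
  targets=[
    {"tx": 0.02, "ty": -0.1, "tz": 0, "spin": 0, "gripper": 1},
    {"tx": 0.04, "ty": -0.22, "tz": 0, "spin": 0, "gripper": 1},
    {"tx": 0.04, "ty": -0.33, "tz": 0.02, "spin": 0, "gripper": 1},
    {"tx": 0.04, "ty": -0.435, "tz": 0.06, "spin": 0, "gripper": 1},
    {"tx": 0.04, "ty": -0.47, "tz": 0.09, "spin": 0, "gripper": 1},
    {"tx": 0.04, "ty": -0.5, "tz": 0.12, "spin": 0, "gripper": 1},
    {"tx": 0.04, "ty": -0.5, "tz": 0.12, "spin": 0, "gripper": 1},
    {"tx": 0.04, "ty": -0.5, "tz": 0.12, "spin": 0, "gripper": 1},
  ],
)

```text
clock: 10.9
position: [453.7, -345.8, 220.4]
ee_rot: [-0.39, 0.921, -0.0, 0.0]
contact_force: [0.2, 0.4, 0.3]
gripper_width: -0.1
```

```bash
python3 -c "
from h import *
rep()
for n in (50,42,38,30): print(fancmd(n))
snap('wrist','w9'); s=snap('scene','s9')
cv2.imwrite('pics/s9z.png',cv2.resize(s['frame'][140:340,330:560,::-1],None,fx=3,fy=3,interpolation=cv2.INTER_CUBIC))"
```

```text
10.9 pos [ 453.7 -345.8  220.4] h 69.1 y -2.6 F [159.7  -2.6  43.8] f_h -0.2 f_y 0.4 fz 0.3
(array([ 458. , -348.5,  221.8]), (array([-0.004, -0.02 , -0.005]), 'spin', 0.0, 'yaw ty', np.float64(135.9)))
(array([ 462.4, -352.8,  216.7]), (array([-0.004, -0.044,  0.015]), 'spin', 0.0, 'yaw ty', np.float64(135.9)))
(array([ 464.5, -354.9,  214.1]), (array([-0.004, -0.056,  0.025]), 'spin', 0.0, 'yaw ty', np.float64(135.9)))
(array([ 468.9, -359.2,  208.9]), (array([-0.004, -0.081,  0.046]), 'spin', 0.0, 'yaw ty', np.float64(135.9)))
```

View pics/s9z.png

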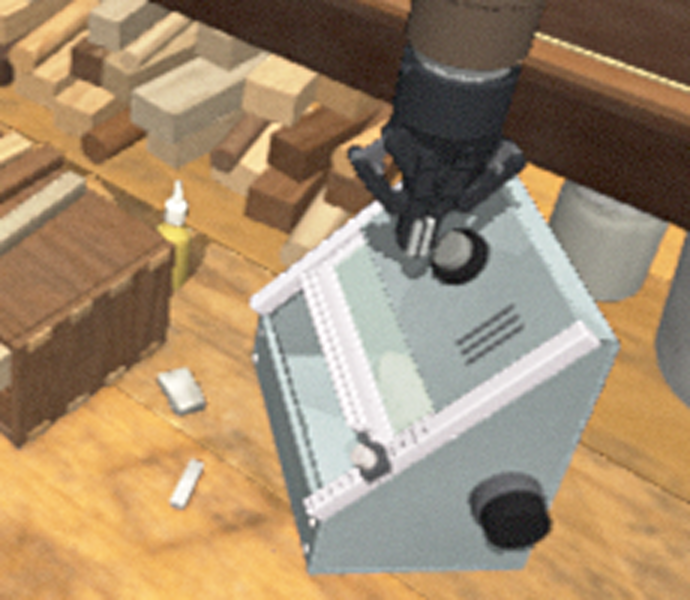

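View pics/w9.png

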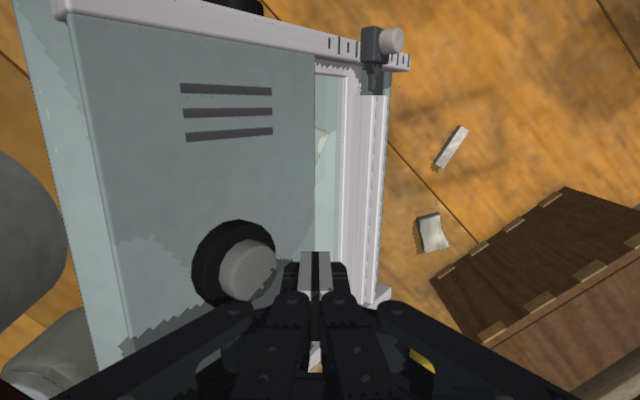

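```bash
python3 -c "
from h import *
d=load('w9');st=read_state(); M=Rn.from_quat(st['ee_rot']).as_matrix(); p=st['position']
for q in [(247,272),(235,272),(262,265),(230,285)]: w=p2w(d,*q);print(F(w).round(1),(M.T@(w-p)).round(1))
"
```

```text
[202.8  -3.3  37. ] [  0.9 -32.8 -28.4]
[208.6  -5.3  35.9] [  2.9 -37.4 -32.1]
[193.5  -3.3  37. ] [  0.8 -26.8 -21.2]
[211.4   0.4  35.3] [ -2.7 -39.7 -33.9]
```

play_rows(
  targets=[
    {"tx": 0, "ty": -0.02, "tz": -0.005, "spin": 0, "gripper": 1},
    {"tx": 0, "ty": -0.038, "tz": 0.01, "spin": 0, "gripper": 1},
    {"tx": 0, "ty": -0.053, "tz": 0.022, "spin": 0, "gripper": 1},
    {"tx": 0, "ty": -0.053, "tz": 0.022, "spin": 0, "gripper": 1},
  ],
)

```text
clock: 11.5
position: [463.4, -355.4, 213.7]
ee_rot: [-0.39, 0.921, 0.0, -0.0]
contact_force: [0.6, -0.4, -0.6]
gripper_width: 0.1
```

```bash
python3 -c "
from h import *
rep()
for n in (38,34,30): print(fancmd(n))"
```

```text
11.5 pos [ 463.4 -355.4  213.7] h 82.7 y -2.7 F [163.2  -2.7  29. ] f_h 0.7 f_y 0.2 fz -0.6
(array([ 464.5, -354.9,  214.1]), (array([-0.005, -0.002, -0.002]), 'spin', 0.0, 'yaw ty', np.float64(135.87)))
(array([ 466.7, -357. ,  211.5]), (array([-0.005, -0.014,  0.009]), 'spin', 0.0, 'yaw ty', np.float64(135.87)))
(array([ 468.9, -359.2,  209. ]), (array([-0.004, -0.026,  0.019]), 'spin', 0.0, 'yaw ty', np.float64(135.87)))
```

Next I'll press about 8 mm along −n (0.766 forward, 0.643 down).

play_rows(
  targets=[
    {"tx": 0, "ty": -0.008, "tz": 0.006, "spin": 0, "gripper": 1},
    {"tx": 0, "ty": -0.016, "tz": 0.012, "spin": 0, "gripper": 1},
    {"tx": 0, "ty": -0.022, "tz": 0.017, "spin": 0, "gripper": 1},
    {"tx": 0, "ty": -0.022, "tz": 0.017, "spin": 0, "gripper": 1},
  ],
)

```text
clock: 12.0
position: [467.1, -358.9, 210.3]
ee_rot: [-0.39, 0.921, 0.0, -0.0]
contact_force: [-1.7, 1.7, 1.6]
gripper_width: 0.2
```

```bash
python3 -c "
from h import *
rep();print(R@read_state()['contact_force'])
d=snap('wrist','w10')
st=read_state(); M=Rn.from_quat(st['ee_rot']).as_matrix(); p=st['position']
for q in [(250,272),(240,272),(230,272),(225,285)]: print(F(p2w(d,*q)).round(1))
cv2.imwrite('pics/w10z.png',cv2.resize(d['frame'][200:340,160:360,::-1],None,fx=4,fy=4,interpolation=cv2.INTER_CUBIC))"
```

```text
12.0 pos [ 467.1 -358.9  210.3] h 87.8 y -2.7 F [163.9  -2.7  22.9] f_h -2.4 f_y 0.0 fz 1.6
[-0.3330509   0.03479126  2.87779886]
[213.5  -9.8  26.8]
[217.7 -11.1  25.5]
[218.   -8.7  18.6]
[219.3  -2.   16.1]
```

View pics/w10z.png

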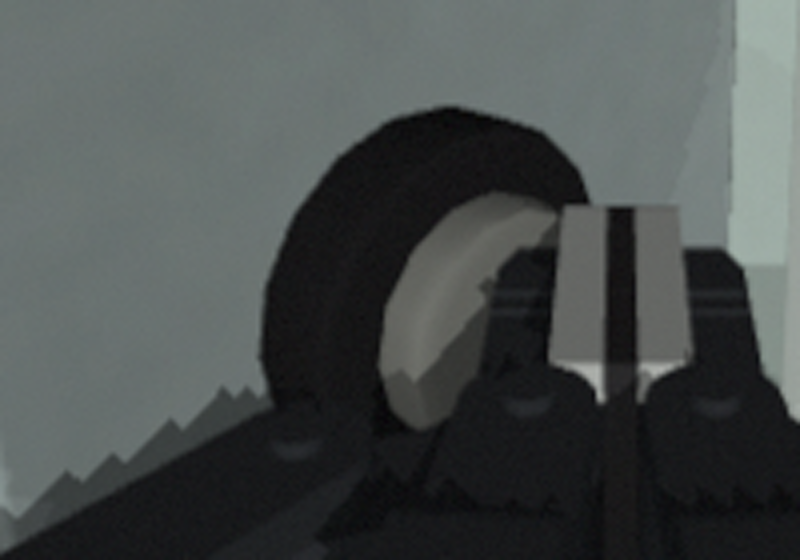

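play_rows(
  targets=[
    {"tx": 0, "ty": -0.007, "tz": 0.006, "spin": 0, "gripper": 1},
    {"tx": 0, "ty": -0.014, "tz": 0.012, "spin": 0, "gripper": 1},
    {"tx": 0, "ty": -0.014, "tz": 0.012, "spin": 0, "gripper": 1},
  ],
)

```text
clock: 12.42
position: [468.4, -360.4, 208.6]
ee_rot: [-0.39, 0.921, 0.001, -0.001]
contact_force: [-5.8, 7.4, 10.5]
gripper_width: 0.0
```

```bash
python3 -c "
from h import *
rep();print(R@read_state()['contact_force'])"
```

```text
12.425 pos [ 468.4 -360.4  208.6] h 89.8 y -2.7 F [163.9  -2.7  20.3] f_h -9.3 f_y 1.2 fz 10.5
[ 2.05222934  1.21674026 13.90108443]
```

```bash
python3 -c "
from h import *
d=snap('wrist','w11')
cv2.imwrite('pics/w11z.png',cv2.resize(d['frame'][200:340,160:360,::-1],None,fx=4,fy=4,interpolation=cv2.INTER_CUBIC))
for e in ('w10','w11'):
  d=load(e)
  print([F(p2w(d,u,v)).round(1).tolist() for u,v in [(265,265),(268,262),(262,272),(275,256)]])"
```

```text
[[206.8, -11.2, 28.9], [205.8, -12.6, 29.8], [209.2, -9.0, 29.5], [201.6, -13.9, 29.8]]
[[207.6, -11.9, 27.1], [205.3, -12.3, 26.5], [209.0, -8.9, 26.6], [202.2, -14.4, 27.8]]
```

View pics/w11z.png

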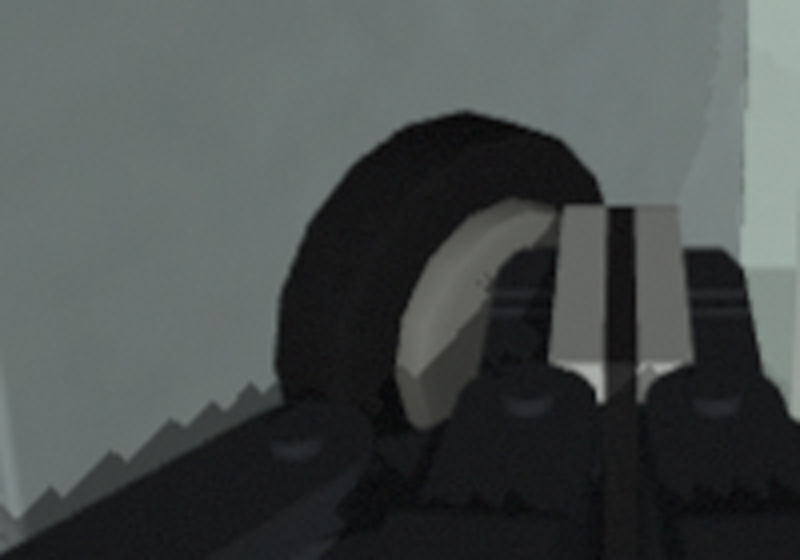

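play_rows(
  targets=[
    {"tx": 0, "ty": 0.03, "tz": -0.025, "spin": 0, "gripper": 1},
    {"tx": 0, "ty": 0.1, "tz": -0.09, "spin": 0, "gripper": 1},
    {"tx": 0, "ty": 0.3, "tz": -0.25, "spin": 0, "gripper": 1},
    {"tx": 0, "ty": 0.5, "tz": -0.3, "spin": 0, "gripper": 1},
    {"tx": 0, "ty": 0.6, "tz": -0.3, "spin": 0, "gripper": 1},
    {"tx": 0, "ty": 0.6, "tz": -0.3, "spin": 0, "gripper": 1},
    {"tx": 0, "ty": 0.6, "tz": -0.3, "spin": 0, "gripper": 1},
  ],
)

```text
clock: 13.35
position: [363.1, -257.6, 282.2]
ee_rot: [-0.39, 0.921, -0.0, 0.0]
contact_force: [0.9, 0.3, -0.0]
gripper_width: 0.1
```

```bash
python3 -c "
from h import *
rep()
d=snap('wrist','w12');print(lip(d)); snap('scene','s12')
b=W((198,0,37)); u,v=w2p(d,b); print(u,v)
P=np.array([F(p2w(d,u+i,v+j)) for i in range(-8,9,2) for j in range(-8,9,2)]);print(np.median(P,0))"
```

```text
13.35 pos [ 363.1 -257.6  282.2] h -57.4 y -3.0 F [125.6  -3.  180.4] f_h 0.5 f_y 0.8 fz -0.0
('upper face s', np.float64(77.02754702110363), 78, 'nose s', array([66.28108554, 69.86039562, 71.55801655]), 'n max', np.float64(31.507675717756403))
80.46730764712466 227.65617200667717
[198.19715038   0.20272471  37.33208952]
```

View pics/w12.png

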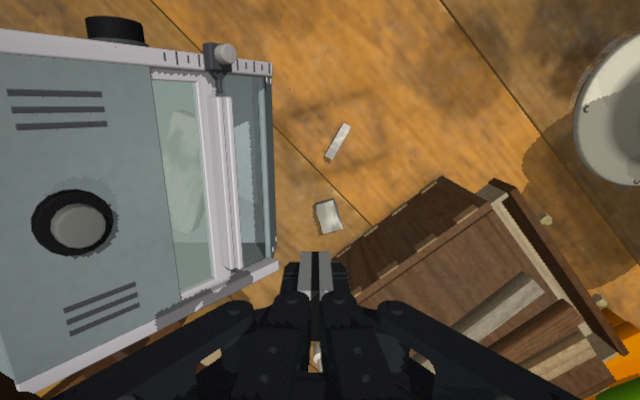

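View pics/s12.png

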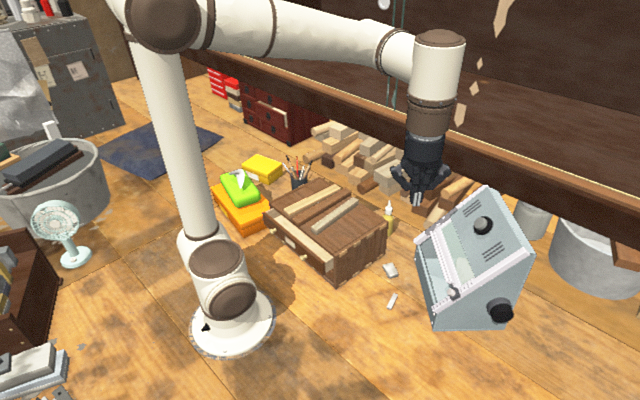

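```bash
python3 -c "
from h import *
print(job_done())"
```

```text
the job is handed in; nothing more can be done
None
```

I pushed the sash up until its lip was level with the pointer, pressed the fan button to its stop and let go, then backed the gripper clear and handed the job in at about 13.4 s. The simulator gives no verdict, so these are my own measurements.

**Last checks**
- **Lip:** its centre line measures about 71.0 mm up the slope and the pointer tip about 71–72 mm, against a tolerance of 8 mm. The reading was the same just after the push and at the end, so the sash stayed put.
- **Fan button:** the push-back rose from about 3 N to about 14 N as it hit its stop. By the depth image its top went from about 37 mm out to 27–30 mm, then back to about 37 mm after release. I could not read the button's travel directly, but this is well past the 4 mm needed.
- **Pointer and loose things:** no shift is visible in the last wrist and scene pictures, but I only compared these by eye. The robot was touching nothing (force about 1 N, noise level).

**What disagreed**
- **Fingertip position:** the text puts the fingertips 14 mm ahead of the TCP, but two cameras put them about 28 mm behind it. My first approach therefore passed above the lip without touching it; I backed off, went lower and used the measured value from then on.
- **How the lip was pushed:** the tool can only point straight down, so the fingers pushed on the lower outer edge of the lip rather than squarely on its underside.

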